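# Refit the punch units of the office paper punch and hang up its chip bin

### The job

Put the paper punch back in service: set every punch unit that stands on the desk into a free station of the punch, turning it until its flat meets the key in the bore and it drops fully home. Once all of them are home, throw the lock lever over to its far stop, away from the robot. Also hang the empty chip bin by its handle on the hook of the stand, any time you like, let go of everything, and leave the pen cup, stapler and tape where they are.

Things in the scene. Friction and masses are not known exactly. Their poses are not given: they have to be found in the camera images.
- unit1: Punch unit, loose, standing on its stub, 72 mm tall, 140 g, any yaw. Origin: centre of the stub's underside, z up. Steel stub 24 mm across, 30 mm long, with a flat along it on the +x side, 7 mm from the axis (D section), lowest 4 mm tapered; flange 40 mm across, z = 30 to 36 mm; black wing grip, z = 36 to 72 mm, 40 mm long (x), 16 mm thick (y): pinch it across y.
- unit2: Punch unit, same as unit1. Of the four units, all alike, one may be absent (None). A small white mark on the flange shows the flat's side (+x).
- unit3: Punch unit, same as unit1. Of the four units, all alike, one may be absent (None). A small white mark on the flange shows the flat's side (+x).
- unit4: Punch unit, same as unit1. Of the four units, all alike, one may be absent (None). A small white mark on the flange shows the flat's side (+x).
- unit1_seat (a point): Point on unit1's axis at the underside of its flange, 30 mm above its origin.
- unit2_seat (a point): Point on unit2's axis at the underside of its flange, 30 mm above its origin.
- unit3_seat (a point): Point on unit3's axis at the underside of its flange, 30 mm above its origin.
- unit4_seat (a point): Point on unit4's axis at the underside of its flange, 30 mm above its origin.
- punch: Paper punch, fixed: a grey block 100 (x) by 420 (y) by 35 mm high, four steel sleeves standing on it in a row along y, and a lock lever near its -y end. Origin: centre of its underside; its -x side faces the robot. Sleeves: 34 mm high, 44 mm outside diameter, bore 26 mm in diameter with a brass key on the far side. Any unit fits any sleeve.
- station1 (a point): Centre of the mouth of sleeve 1, 69 mm above the desk, at y = -90 mm of the punch. The top 10 mm of each bore are round; below, a key 21 mm wide fills one side, its face 8 mm from the axis. A stub enters 10 mm at any angle, stops on the key (flange 20 mm above the mouth) and drops until the flange sits on the mouth once its flat faces the key, within about 5 degrees.
- station2 (a point): Centre of the mouth of sleeve 2, at y = -5 mm of the punch. In each sleeve the key's direction from the bore axis is somewhere within 30 degrees either side of the punch's +x axis, differs from sleeve to sleeve and is not measured: feel for it by turning the unit while pressing lightly (5 to 10 N). The sleeves themselves are stiff to turn (0.8 N m).
- station3 (a point): Centre of the mouth of sleeve 3, at y = 80 mm of the punch; like the others.
- station4 (a point): Centre of the mouth of sleeve 4, at y = 165 mm of the punch; like the others.
- lock (a joint): Lock lever angle, 0 (leaning 0.5 rad to the punch's -x side, the robot's) to 1.0 rad (leaning 0.5 rad to +x, its far stop). Starts near 0, stays where it is left, moves with about 1 N at the tip.
- lock_tip (a point): Centre of the 26 mm ball at the lever's end. The 80 mm lever swings in the punch's x-z plane about a pivot 57 mm above the desk at x = 0, y = -165 mm of the punch.
- bin: Empty white chip bin, loose, about 160 g, 80 x 80 x 55 mm, open on top. Origin: centre of its underside, z up. Uprights on its two y sides carry a bar along y, 10 mm thick (x), 8 mm high; opening under the bar 73 mm wide, 51 mm high. On the bar a black grip 14 mm thick (x), 50 mm long (y), 114 to 146 mm above the origin: pinch it across x from above.
- bin_bar (a point): Middle of the underside of the bin's handle bar, 106 mm above the bin's origin: what must rest on the hook.
- hook_stand: Steel hook stand, fixed: foot 100 mm in diameter, post 16 mm in diameter and 155 mm high at the origin (z up); hook rod 8 mm in diameter, axis level at 135 mm height, running 118 mm from the post along the stand's -x axis, towards the robot, then turning up. Hang the bar across the rod between post and tip, e.g. 70 mm from the post; the bin's origin is then 33 mm up.
- hook_stand_tip (a point): End of the hook's upturned tip, 134 mm from the post along -x, at 157 mm height (its round top at 161 mm).
- pencup: Black pen cup with pens, 76 mm wide, 145 mm tall with the pens; bystander, do not disturb. Origin: centre of underside.
- stapler: Stapler, 35 x 130 x 44 mm, bystander, do not disturb. Origin: centre of underside.
- tape: Roll of clear tape lying flat, 84 mm in diameter, 22 mm high, bystander, do not disturb. Origin: centre of underside.
Things that resemble listed ones, but are neither listed nor needed, are in the scene too. Leave any purple or yellow look-alike of the unit1 alone. Leave any orange look-alike of the unit2 alone.

How it is judged:
By the outcome, as a careful person would: the job done as asked, in the order asked, and still so for the second after the job is handed in, with the robot touching nothing.
Of unit1, unit2, unit3, unit4 only 3 to 4 are there at a start; the rules pass over those that are not, and their reading is None.
At some moment in a run one of bin may be knocked a few centimetres aside while the robot is not near it.
It also fails if it takes over 210 s, if anything falls off the work surface, if the arm or the gripper's body presses on something with over 40 N, if the wrist force passes 120 N, or if a joint passes its speed limit or range.

### The arm

A 7-joint arm with a two-finger parallel gripper is mounted at the origin on the work surface. World frame = base frame: x ahead of the robot, y to its left, z up, the work surface at z = 0. Lengths are in mm, angles in degrees, forces in N, time in s.
With the tool pointing down it reaches from about 425 to 975 mm from the base axis. Payload 16.7 kg.
Tool frame: the origin (TCP) lies midway between the tips of the shut fingers; the grasp point (between the pads) lies robot.grasp_offset behind it (robot.grasp_offset is the distance from the TCP to the grasp point, in mm); z points along the fingers, y is the line along which they close (so a half turn about z gives the same grasp; the last joint's range is limited). The gripper opens to 85 mm and grips with 20 to 120 N. Pads are 22 mm wide; open, the fingers measure 114 mm over their backs; the gripper's body (76 mm by 85 mm) begins 54 mm behind the grasp point. The pads swing forward as they close: fully open they stand 13 mm farther back than shut.
Start: joints at [-83.623, 24.414, 4.234, 92.017, -1.954, 63.644, -3.845], TCP at [174.058, 652.135, 231.302] pointing down, gripper open.
Joint ranges: [-163.25, 163.25], [-28.42, 122.38], [-70.27, 78.77], [12.13, 141.07], [-58.53, 238.53], [9.26, 117.41], [-156.51, 156.51]. Speed limits (degrees/s): [108.29, 108.29, 136.94, 136.94, 172.46, 172.46, 172.46].

### API

Orientations are given as [roll, pitch, yaw] about the fixed x, y, z axes, in that order (R = Rz(yaw) Ry(pitch) Rx(roll)).
In Python, from rig import robot gives the robot as it stands. The module is installed in compiled form; this text tells all that it offers.
- The arm moves only by the shell command python3 -m crank 'ROWS'. ROWS is JSON, a list of rows, each an object with "grip": the closure, from 0 (fully open) to 1 (shut); "travel": the shift along the tool's x, y, z in m, a list of three; "angular": the turn, a rotation vector about the tool's x, y, z in degrees, a list of three. In form: [{"grip": grip, "travel": [tx, ty, tz], "angular": [wx, wy, wz]}, ...]. A call has 1 to 5 rows; each row is the pose to reach, as a shift and turn from the pose commanded when the call began, along the tool's axes at that moment; what a row does not reach only later rows make up. A row lasts 1/12 s, in which the tool goes at most 41.7 mm and 7.16 degrees, less where a joint would pass 70% of its speed; a pose out of reach is approached as far as the arm can. A call with a gripper value outside its range is refused whole. The fingers move at their own pace and stop on an object; the grip force is fixed at half the most. Time passes only in rows, so rows that repeat a pose let the fingers close. It gives the time, the measured TCP pose, the force, the opening and the grip force at its end, in the units of the state.
- robot.get_obs(): the state, without advancing time (a new reading comes with each control period).
- robot.grab_frame(name): name is "scene" or "top" or "wrist"; returns a dict with "image" (480x640x3 uint8, blue, green, red), "fov_y" (degrees; the focal length in pixels is half the picture's height over the tangent of half this angle, whatever the lens; pixels are square), "cx", "cy" (the principal point, pixels), "origin" and "rotation" of the camera in the world. Camera axes: x right, y up, looking along -z (the intrinsics and any distortion apply to the point x, -y, -z); pixel columns grow to the right and rows downward; lengths in mm; the calibration is good to about 2 mm. A picture is of the moment at which its call begins. There is no depth.
- robot.hand_in(): hands the job in; it is judged then, once.
Trained networks look in the newest picture that a camera, given by its name, has taken for a name from the list of things; names that differ only in an ending like _2 or _b are one class to them, and where a whole thing is asked for, a point or a joint stands for the part that bears it (a point fixed in the world has none). Each returns a list of dicts, best first, with "score" (0 to 1); they miss things now and then, are a little off and sometimes report something else, mostly with a low value. They report only what shows in the picture. A call takes as long as a camera call. They do not tell look-alikes from the thing itself.
- robot.find_in(camera, name): "extent" ([left, top, right, bottom] in pixels, round what is visible of it).
- robot.tip_of(camera, name): "xy" ([column, row] in pixels: a listed point, or the origin of a listed thing).
The state is a dict: "time": time; "joints": joint angles; "qd": joint speeds; "tau": joint torques, N m; "eef_pos": TCP position; "tcp_rot": TCP orientation; "ft_force": force on the tool from outside, world axes, zero at the start; "moment": the same for the moment, N m; "gripper_width": finger opening in mm; "gripper_force": force on a finger pad.
Only numpy, scipy, OpenCV 4.12 (cv2) and the standard library are available. Lean on these libraries where they do the work, as an engineer would, in place of code of your own. Each camera call takes 0.05 s, during which the arm holds its last target. There are 200 camera calls.

## Working session

There is one attempt and no reset: what is moved stays moved. The work goes in short steps, Python scripts to look and compute and a shell command to move; the robot and the scene stay as the last step left them, time stands still between calls to the robot, and variables do not carry over. Pictures are saved under pics/ and viewed, at most 14 in all, crops included, and the job is handed in when it is done.

```bash
mkdir -p pics; cat > h.py <<'E'
import numpy as np, cv2
from rig import robot
from scipy.spatial.transform import Rotation as R
def cam(n,save=None):
    f=robot.grab_frame(n)
    if save: cv2.imwrite('pics/'+save+'.png',f['image'])
    return f
def px2w(f,xy,z):
    h=f['image'].shape[0]; fl=h/2/np.tan(np.radians(f['fov_y'])/2)
    d=np.array([(xy[0]-f['cx'])/fl,-(xy[1]-f['cy'])/fl,-1.])
    M=np.array(f['rotation']); 
    if M.shape!=(3,3): M=R.from_euler('xyz',M,degrees=True).as_matrix()
    d=M@d; o=np.array(f['origin']); return o+d*(z-o[2])/d[2]
def w2px(f,p):
    h=f['image'].shape[0]; fl=h/2/np.tan(np.radians(f['fov_y'])/2)
    c=np.array(f['rotation']).T@(np.array(p)-np.array(f['origin']))
    return f['cx']+fl*c[0]/-c[2], f['cy']-fl*c[1]/-c[2]
E
python3 - <<'E'
from h import *
print(robot.get_obs()); print(robot.grasp_offset)
for n in ['scene','top']:
    f=cam(n,n); print({k:v for k,v in f.items() if k!='image'})
    for t,z in [('unit1',0),('unit1_seat',30),('station1',69),('station2',69),('station4',69),('lock_tip',127),('bin',0),('bin_bar',106),('hook_stand',0),('hook_stand_tip',157),('punch',0),('pencup',0),('stapler',0),('tape',0)]:
        for r in robot.tip_of(n,t)[:6]: print(n,t,round(r['score'],2),np.round(r['xy']),np.round(px2w(f,r['xy'],z)))
E
```

```text
{'time': 0.0, 'joints': array([-83.62253494,  24.45024363,   4.23277465,  92.05278601,
        -1.9563068 ,  63.64330021,  -3.84527892]), 'qd': array([-0.04651085, -0.06199962,  0.09887475, -0.07288227,  0.0214978 ,
        0.05064986,  0.04241753]), 'tau': array([ 1.88091667e-04, -9.49826217e+01,  3.76161084e+00, -4.63527775e+01,
        1.94255495e-02,  9.72636917e-03, -4.03566128e-05]), 'eef_pos': array([173.98090952, 651.76561291, 230.60023651]), 'tcp_rot': array([-1.79925973e+02,  3.85832678e-03,  1.65051819e+02]), 'ft_force': array([ 0.19718864, -0.53779931,  0.4304447 ]), 'moment': array([ 0.01234244,  0.01344616, -0.01090956]), 'gripper_force': 0.0, 'gripper_width': 85.78811233292424}
18.700000000000003
{'fov_y': 43.33365593414477, 'cx': 316.22047122130067, 'cy': 226.27194739204612, 'origin': array([1348.14882699,  661.7913571 , 1019.98051621]), 'rotation': array([ 48.40799729,  -1.18833817, 128.8759796 ])}
scene unit1 0.85 [420. 280.] [430. 259.   0.]
scene unit1 0.66 [446. 305.] [460. 344.   0.]
scene unit1 0.65 [384. 265.] [445. 168.   0.]
scene unit1 0.62 [444. 260.] [335
[... 2941 characters left out ...]
 0.55 [293. 288.] [460.  67.  69.]
top lock_tip 0.61 [349. 240.] [578. -74. 127.]
top lock_tip 0.45 [470. 263.] [ 520. -377.  127.]
top bin 0.6 [406. 304.] [ 422. -238.    0.]
top bin 0.38 [223. 245.] [584. 267.   0.]
top bin_bar 0.58 [415. 302.] [ 425. -240.  106.]
top bin_bar 0.54 [472. 266.] [ 515. -388.  106.]
top hook_stand 0.63 [440. 220.] [ 654. -338.    0.]
top hook_stand 0.57 [174. 236.] [608. 401.   0.]
top hook_stand_tip 0.96 [473. 263.] [ 516. -374.  157.]
top punch 0.61 [285. 243.] [589.  95.   0.]
top punch 0.23 [406. 306.] [ 416. -236.    0.]
top pencup 0.84 [175. 236.] [607. 399.   0.]
top stapler 0.89 [300. 182.] [764.  53.   0.]
top tape 0.64 [372. 185.] [ 754. -150.    0.]
```

View both.

```bash
python3 - <<'E'
import cv2
a=cv2.imread('pics/top.png')[150:350,150:500]; cv2.imwrite('pics/topc.png',cv2.resize(a,(800,457),interpolation=cv2.INTER_CUBIC))
a=cv2.imread('pics/scene.png')[120:400,140:490]; cv2.imwrite('pics/scenec.png',cv2.resize(a,(750,600),interpolation=cv2.INTER_CUBIC))
E
```

```text
(no output)
```

View pics/topc.png

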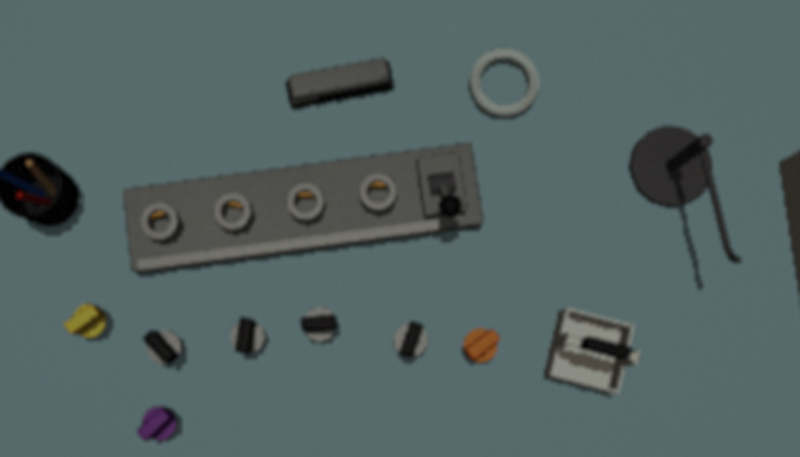

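View pics/scenec.png

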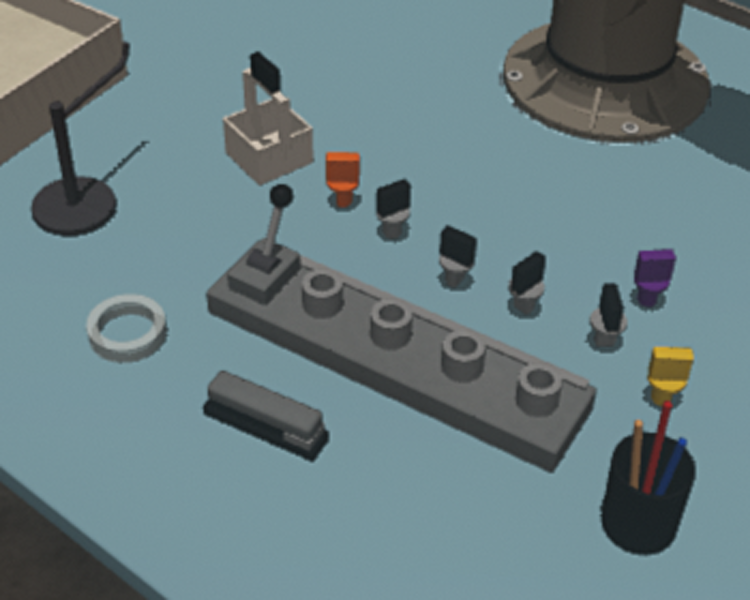

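```bash
cat >> h.py <<'E'
def plan(*tg,cur=None,dmax=170,amax=33):
    """targets (x,y,z,yaw) tool down; prints travel/angular per call"""
    if cur is None:
        o=robot.get_obs(); p=np.array(o['eef_pos']); M=R.from_euler('xyz',o['tcp_rot'],degrees=True)
    else: p=np.array(cur[:3],float); M=R.from_euler('xyz',[180,0,cur[3]],degrees=True)
    for t in tg:
        q=np.array(t[:3],float); N=R.from_euler('xyz',[180,0,t[3]],degrees=True)
        w=(M.inv()*N).as_rotvec(degrees=True); n=int(max(1,np.ceil(np.linalg.norm(q-p)/dmax),np.ceil(np.linalg.norm(w)/amax)))
        p0,M0=p,M
        for i in range(n):
            p1=p0+(q-p0)*(i+1)/n; M1=M0*R.from_rotvec(w*(i+1)/n,degrees=True)
            rows=max(np.linalg.norm(p1-p)/41.7,np.linalg.norm(w)/n/7.16)
            print('->',t,'travel',np.round(M.inv().apply(p1-p)/1000,4).tolist(),'ang',np.round((M.inv()*M1).as_rotvec(degrees=True),1).tolist(),'rows>=%.1f'%rows)
            p,M=p1,M1
E
python3 - <<'E'
from h import *
plan((440,400,300,165),(440,140,300,165))
f=cam('wrist'); print({k:v for k,v in f.items() if k!='image'})
E
```

```text
-> (440, 400, 300, 165) travel [-0.1073, -0.0583, -0.0229] ang [-0.0, -0.0, 0.0] rows>=3.0
-> (440, 400, 300, 165) travel [-0.1073, -0.0583, -0.0229] ang [-0.0, -0.0, 0.0] rows>=3.0
-> (440, 400, 300, 165) travel [-0.1074, -0.0583, -0.0229] ang [-0.0, -0.0, 0.0] rows>=3.0
-> (440, 140, 300, 165) travel [-0.0336, -0.1256, -0.0] ang [0.0, 0.0, 0.0] rows>=3.1
-> (440, 140, 300, 165) travel [-0.0336, -0.1256, -0.0] ang [0.0, 0.0, 0.0] rows>=3.1
{'fov_y': 62.39639639138178, 'cx': 312.9204280774526, 'cy': 238.4051666901278, 'origin': array([ 94.57481398, 674.5712672 , 374.91698425]), 'rotation': array([-1.86191054e+01, -6.52945584e-03,  7.50481688e+01])}
```

```bash
r='1'
python3 -m crank '[{"grip":0,"travel":[-0.107,-0.058,-0.023],"angular":[0,0,0]},{"grip":0,"travel":[-0.214,-0.117,-0.046],"angular":[0,0,0]},{"grip":0,"travel":[-0.214,-0.117,-0.046],"angular":[0,0,0]},{"grip":0,"travel":[-0.214,-0.117,-0.046],"angular":[0,0,0]},{"grip":0,"travel":[-0.214,-0.117,-0.046],"angular":[0,0,0]}]'
python3 -m crank '[{"grip":0,"travel":[-0.107,-0.058,-0.023],"angular":[0,0,0]},{"grip":0,"travel":[-0.107,-0.058,-0.023],"angular":[0,0,0]},{"grip":0,"travel":[-0.107,-0.058,-0.023],"angular":[0,0,0]},{"grip":0,"travel":[-0.107,-0.058,-0.023],"angular":[0,0,0]}]'
python3 -m crank '[{"grip":0,"travel":[-0.034,-0.126,0],"angular":[0,0,0]},{"grip":0,"travel":[-0.034,-0.126,0],"angular":[0,0,0]},{"grip":0,"travel":[-0.034,-0.126,0],"angular":[0,0,0]},{"grip":0,"travel":[-0.034,-0.126,0],"angular":[0,0,0]}]'
python3 -m crank '[{"grip":0,"travel":[-0.034,-0.126,0],"angular":[0,0,0]},{"grip":0,"travel":[-0.034,-0.126,0],"angular":[0,0,0]},{"grip":0,"travel":[-0.034,-0.126,0],"angular":[0,0,0]},{"grip":0,"travel":[-0.034,-0.126,0],"angular":[0,0,0]}]'
python3 - <<'E'
from h import *
o=robot.get_obs(); print(o['eef_pos'],o['tcp_rot'],o['joints'])
f=cam('wrist','w1'); print({k:v for k,v in f.items() if k!='image'})
E
```

```text
time: 1.97
eef_pos: [323.4, 509.4, 270.4]
tcp_rot: [180.0, -0.0, 165.1]
ft_force: [0.1, 0.2, 0.5]
gripper_width: 85.3
gripper_force: 0.0
time: 2.3
eef_pos: [417.5, 421.0, 295.0]
tcp_rot: [179.9, 0.2, 164.5]
ft_force: [0.6, -0.1, 0.9]
gripper_width: 85.6
gripper_force: 0.0
time: 2.63
eef_pos: [411.8, 290.1, 293.2]
tcp_rot: [-180.0, 0.0, 164.7]
ft_force: [1.9, -0.2, 0.6]
gripper_width: 85.0
gripper_force: 0.0
time: 2.97
eef_pos: [411.4, 160.0, 293.2]
tcp_rot: [180.0, -0.0, 164.7]
ft_force: [1.8, -0.1, 0.2]
gripper_width: 85.4
gripper_force: 0.0
[411.42759883 159.99107613 293.18790839] [ 1.79994166e+02 -6.38390347e-03  1.64703497e+02] [-50.01520833  -2.45988659  19.97003045 116.81877493   0.91353506
  65.49645134  44.26244968]
{'fov_y': 62.39639639138178, 'cx': 312.9204280774526, 'cy': 238.4051666901278, 'origin': array([332.0964236 , 182.89984946, 436.81062889]), 'rotation': array([-1.86168477e+01, -1.81039256e-02,  7.46974577e+01])}
```

View pics/w1.png

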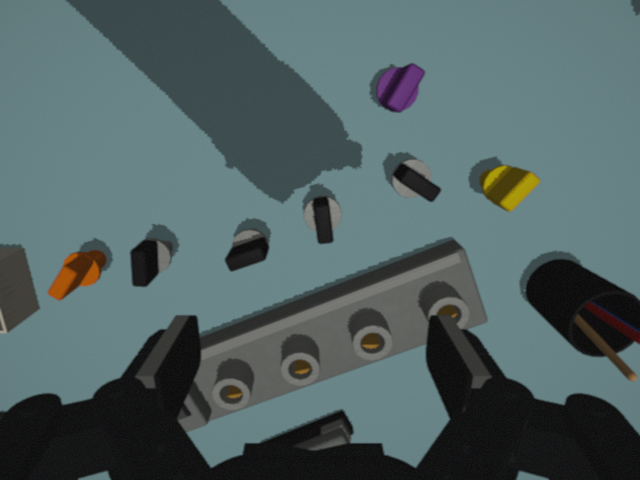

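```bash
python3 - <<'E'
import cv2,numpy as np
a=cv2.imread('pics/w1.png')
def c(x,y,s=26): return cv2.resize(a[y-s:y+s,x-s:x+s],(200,200),interpolation=cv2.INTER_CUBIC)
t=np.hstack([c(152,258),c(248,246),c(322,214),c(414,178)]);b=np.hstack([c(231,392),c(301,368),c(372,342),c(446,313)])
m=np.vstack([t,b]); m=np.clip(m.astype(float)*1.5,0,255).astype(np.uint8); cv2.imwrite('pics/w1m.png',m)
E
```

```text
(no output)
```

View pics/w1m.png

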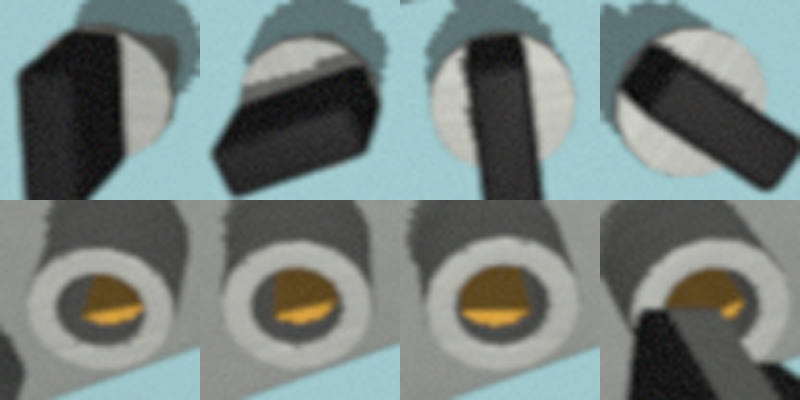

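```bash
sed -i "s/c=np.array(f\['rotation'\]).T@/M=np.array(f['rotation'])\n    if M.shape!=(3,3): M=R.from_euler('xyz',M,degrees=True).as_matrix()\n    c=M.T@/" h.py
cat >> h.py <<'E'
from scipy.optimize import minimize
BOX=np.array([[sx*20,sy*8,z] for sx in(-1,1) for sy in(-1,1) for z in(36,72)],float)
def mask_hull(f,P):
    m=np.zeros(f['image'].shape[:2],np.uint8)
    h=cv2.convexHull(np.array([w2px(f,p) for p in P],np.float32)); cv2.fillPoly(m,[np.int32(np.round(h*8))],1,shift=3); return m
def fit_unit(f,x,y,z0=0):
    """grip pose (x,y,yaw mod 180) from the black silhouette near x,y"""
    g=f['image'].max(2); u,v=w2px(f,(x,y,50+z0)); roi=np.zeros(g.shape,np.uint8); s=abs(w2px(f,(x+40,y,50+z0))[1]-v)+abs(w2px(f,(x+40,y,50+z0))[0]-u)
    cv2.circle(roi,(int(u),int(v)),int(s*1.1),1,-1)
    k=((g<60)&(roi>0)).astype(np.uint8)
    def cost(q):
        c,sn=np.cos(q[2]),np.sin(q[2]); P=BOX@np.array([[c,sn,0],[-sn,c,0],[0,0,1]])+[q[0],q[1],z0]
        m=mask_hull(f,P); return 1-(m&k).sum()/max(1,(m|k).sum())
    best=min((minimize(cost,[x,y,np.radians(a)],method='Nelder-Mead',options=dict(initial_simplex=[[x,y,np.radians(a)],[x+8,y,np.radians(a)],[x,y+8,np.radians(a)],[x,y,np.radians(a+15)]])) for a in range(0,180,30)),key=lambda r:r.fun)
    return best.x[0],best.x[1],np.degrees(best.x[2])%180,best.fun
E
python3 - <<'E'
from h import *
f=cam('wrist')
for n,x,y in [('A',438,-26),('B',461,72),('C',444,159),('D',431,256)]: print(n,np.round(fit_unit(f,x,y),2))
S={}
for n in ['wrist','top','scene']:
    g=f if n=='wrist' else cam(n); P=[]
    for r in robot.tip_of(n,'station1'):
        w=px2w(g,r['xy'],69)
        if w[0]>560 and -30<w[1]<290: P.append(np.round(w[:2],1).tolist())
    print(n,sorted(P,key=lambda p:p[1]))
hsv=cv2.cvtColor(f['image'],cv2.COLOR_BGR2HSV)
for (u,v) in [(231,392),(301,368),(372,342)]:
    s=20; H=hsv[v-s:v+s,u-s:u+s]; b=(H[...,1]>120)&(H[...,0]>8)&(H[...,0]<30)&(H[...,2]>110)
    ys,xs=np.nonzero(b); top=[(x,ys[xs==x].min()) for x in np.unique(xs)][2:-2]
    W=np.array([px2w(f,(x+u-s,y+v-s),59)[:2] for x,y in top]); c=W.mean(0); d=np.linalg.svd(W-c)[2][0]; a=np.degrees(np.arctan2(d[1],d[0]))%180
    print('key dir',round(a-90,1),len(top),np.round(c,1), 'centre by face',np.round(c-8*np.array([np.cos(np.radians(a-90)),np.sin(np.radians(a-90))]),1))
E
```

```text
A [ 4.3541e+02 -2.5700e+01  1.4880e+02  2.1000e-01]
B [4.5304e+02 8.1380e+01 1.0119e+02 1.6000e-01]
C [4.3861e+02 1.6344e+02 1.7164e+02 1.7000e-01]
D [4.2578e+02 2.6007e+02 4.1810e+01 1.3000e-01]
wrist [[595.3, 94.9], [587.2, 175.7], [573.7, 264.7]]
top [[603.0, 7.6], [596.8, 90.9], [575.1, 180.4], [572.7, 259.3]]
scene [[592.3, 99.9], [577.0, 181.8], [570.0, 270.5]]
key dir -3.8 9 [615.2  11.8] centre by face [607.3  12.3]
key dir -0.7 9 [603.5  95.9] centre by face [595.5  96. ]
key dir -15.3 10 [591.6 178.2] centre by face [583.9 180.3]
```

```bash
python3 - <<'E'
from h import *
plan((436,-25,150,149))
E
```

```text
-> (436, -25, 150, 149) travel [-0.0366, -0.0897, 0.0715] ang [-0.0, 0.0, 8.1] rows>=2.9
-> (436, -25, 150, 149) travel [-0.0488, -0.0837, 0.0714] ang [-0.0, 0.0, 8.1] rows>=2.9
```

```bash

python3 -m crank '[{"grip":0,"travel":[-0.037,-0.09,0.0715],"angular":[0,0,8]},{"grip":0,"travel":[-0.037,-0.09,0.0715],"angular":[0,0,8]},{"grip":0,"travel":[-0.037,-0.09,0.0715],"angular":[0,0,8]},{"grip":0,"travel":[-0.037,-0.09,0.0715],"angular":[0,0,8]}]' >/dev/null
python3 -m crank '[{"grip":0,"travel":[-0.049,-0.084,0.0715],"angular":[0,0,8]},{"grip":0,"travel":[-0.049,-0.084,0.0715],"angular":[0,0,8]},{"grip":0,"travel":[-0.049,-0.084,0.0715],"angular":[0,0,8]},{"grip":0,"travel":[-0.049,-0.084,0.0715],"angular":[0,0,8]},{"grip":0,"travel":[-0.049,-0.084,0.0715],"angular":[0,0,8]}]'
python3 - <<'E'
from h import *
o=robot.get_obs(); print(o['joints'])
f=cam('wrist','w2'); print(np.round(fit_unit(f,435,-25),2)); print(w2px(f,(436,-25,36)))
a=np.clip(f['image'].astype(float)*1.4,0,255).astype(np.uint8); cv2.imwrite('pics/w2b.png',a)
E
```

```text
time: 4.07
eef_pos: [435.9, -27.7, 148.8]
tcp_rot: [-179.8, -0.1, 148.9]
ft_force: [0.2, 0.7, -0.2]
gripper_width: 85.5
gripper_force: 0.0
[-34.50315093   8.64531996  32.65934651 127.52381399  -6.39617838
  45.51974731  61.29913964]
[ 4.3508e+02 -2.5770e+01  1.5912e+02  1.0000e-01]
(np.float64(315.32178117708986), np.float64(232.0045059640266))
```

View pics/w2b.png

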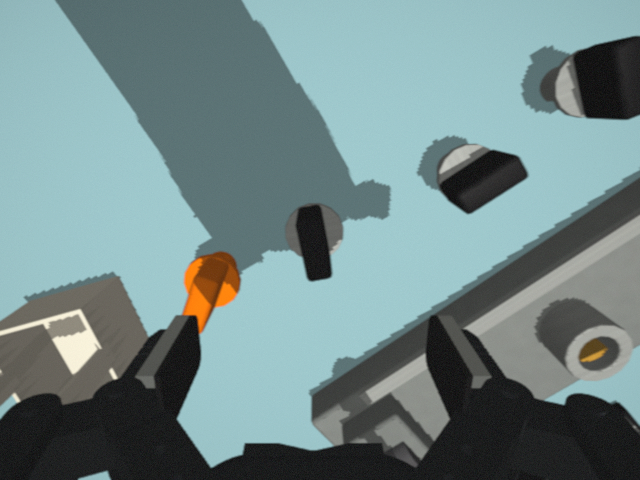

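```bash
python3 - <<'E'
import cv2,numpy as np
a=cv2.imread('pics/w2.png').astype(float)
c=lambda u,v,s,g:cv2.resize(np.clip(a[v-s:v+s,u-s:u+s]*g,0,255).astype(np.uint8),(390,390),interpolation=cv2.INTER_CUBIC)
cv2.imwrite('pics/w2c.png',np.hstack([c(315,240,45,3),c(588,75,50,1.4)]))
E
```

```text
(no output)
```

View pics/w2c.png

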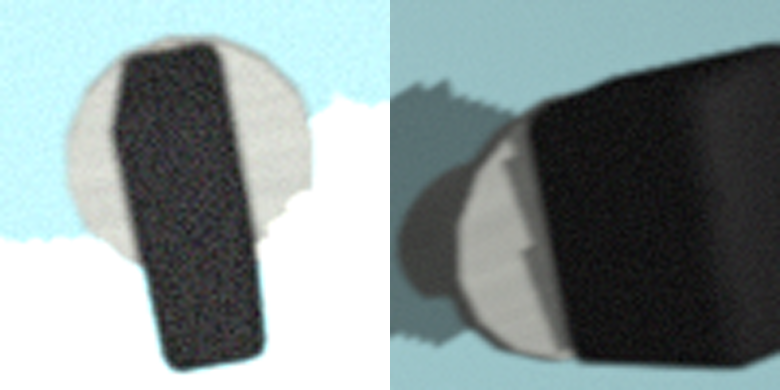

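```bash

python3 -m crank '[{"grip":0,"travel":[0.002,0.001,0.04],"angular":[0,0,-7]},{"grip":0,"travel":[0.002,0.001,0.08],"angular":[0,0,-10]},{"grip":0,"travel":[0.002,0.001,0.109],"angular":[0,0,-10]},{"grip":0,"travel":[0.002,0.001,0.109],"angular":[0,0,-10]},{"grip":0,"travel":[0.002,0.001,0.109],"angular":[0,0,-10]}]' 
python3 -m crank '[{"grip":1,"travel":[0,0,0],"angular":[0,0,0]},{"grip":1,"travel":[0,0,0],"angular":[0,0,0]},{"grip":1,"travel":[0,0,0],"angular":[0,0,0]},{"grip":1,"travel":[0,0,0],"angular":[0,0,0]},{"grip":1,"travel":[0,0,0],"angular":[0,0,0]}]'
python3 -m crank '[{"grip":1,"travel":[0,0,0],"angular":[0,0,0]},{"grip":1,"travel":[0,0,0],"angular":[0,0,0]},{"grip":1,"travel":[0,0,0],"angular":[0,0,0]},{"grip":1,"travel":[0,0,0],"angular":[0,0,0]},{"grip":1,"travel":[0,0,0],"angular":[0,0,0]}]'
```

```text
time: 4.53
eef_pos: [434.9, -24.1, 40.9]
tcp_rot: [-179.9, -0.1, 159.1]
ft_force: [0.1, -0.4, 0.7]
gripper_width: 85.4
gripper_force: 0.0
time: 4.95
eef_pos: [435.7, -24.5, 41.8]
tcp_rot: [179.9, 0.1, 159.1]
ft_force: [-0.2, 0.9, -0.1]
gripper_width: 25.6
gripper_force: 0.0
time: 5.37
eef_pos: [435.5, -24.7, 41.3]
tcp_rot: [180.0, 0.0, 159.0]
ft_force: [-2.0, 1.0, 11.2]
gripper_width: 15.3
gripper_force: 61.8
```

```bash

python3 -m crank '[{"grip":1,"travel":[0,0,-0.03],"angular":[0,0,0]},{"grip":1,"travel":[0,0,-0.06],"angular":[0,0,0]},{"grip":1,"travel":[0,0,-0.09],"angular":[0,0,0]},{"grip":1,"travel":[0,0,-0.09],"angular":[0,0,0]},{"grip":1,"travel":[0,0,-0.09],"angular":[0,0,0]}]'
python3 - <<'E'
from h import *
f=cam('wrist'); o=robot.get_obs(); p=o['eef_pos']; u,v=map(int,w2px(f,(p[0],p[1],p[2]-5)))
a=f['image'].astype(float); s=60
A=cv2.resize(np.clip(a[v-s:v+s,u-s:u+s]*2,0,255).astype(np.uint8),(400,400),interpolation=cv2.INTER_CUBIC)
g=cam('scene'); u,v=map(int,w2px(g,(p[0],p[1],p[2]-15))); s=25
B=cv2.resize(np.clip(g['image'][v-s:v+s,u-s:u+s].astype(float)*1.5,0,255).astype(np.uint8),(400,400),interpolation=cv2.INTER_CUBIC)
cv2.imwrite('pics/held1.png',np.hstack([A,B]))
c=(606,9)
plan((606,9,131,184),(606,9,116,184))
E
```

```text
time: 5.78
eef_pos: [436.0, -24.4, 132.2]
tcp_rot: [179.9, 0.1, 159.1]
ft_force: [-0.6, -0.1, -1.8]
gripper_width: 14.9
gripper_force: 60.4
-> (606, 9, 131, 184) travel [-0.074, 0.0463, -0.0003] ang [0.0, -0.0, -12.5] rows>=2.1
-> (606, 9, 131, 184) travel [-0.0822, 0.0292, -0.0003] ang [0.0, -0.0, -12.5] rows>=2.1
-> (606, 9, 116, 184) travel [-0.0, 0.0, 0.015] ang [-0.0, 0.0, 0.0] rows>=0.4
```

View pics/held1.png

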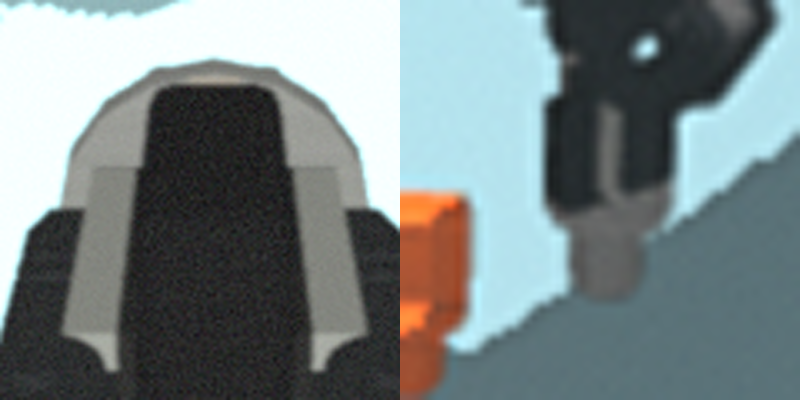

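```bash
python3 - <<'E'
from h import *
f=cam('wrist','w3'); p=robot.get_obs()['eef_pos']; u,v=map(int,w2px(f,(p[0],p[1],p[2]-5))); a=f['image']
for r in range(v-44,v-30): print(r-v,[tuple(int(k) for k in a[r,c]) for c in (u-12,u-6,u,u+4,u+8,u+14,u+20)])
c=a[v-52:v-12,u-30:u+40]; cv2.imwrite('pics/w3c.png',cv2.resize(np.clip(c.astype(float)*2.2,0,255).astype(np.uint8),(700,400),interpolation=cv2.INTER_CUBIC))
E
```

```text
-44 [(155, 151, 119), (147, 146, 116), (96, 94, 81), (69, 70, 66), (97, 94, 81), (147, 144, 115), (156, 152, 121)]
-43 [(129, 128, 105), (104, 103, 88), (62, 63, 61), (58, 61, 61), (61, 63, 62), (102, 101, 86), (129, 128, 104)]
-42 [(79, 80, 71), (66, 68, 65), (60, 62, 61), (61, 63, 63), (58, 61, 60), (63, 65, 63), (79, 79, 70)]
-41 [(56, 58, 58), (60, 61, 61), (59, 62, 61), (64, 67, 65), (62, 64, 63), (60, 61, 60), (57, 61, 60)]
-40 [(61, 62, 62), (61, 63, 62), (67, 70, 70), (72, 75, 76), (66, 69, 69), (61, 63, 63), (58, 61, 59)]
-39 [(61, 62, 63), (67, 68, 67), (75, 81, 84), (77, 83, 85), (72, 80, 82), (65, 68, 66), (61, 65, 62)]
-38 [(64, 66, 64), (68, 71, 69), (71, 76, 80), (71, 77, 81), (71, 78, 81), (66, 68, 68), (64, 67, 66)]
-37 [(65, 68, 66), (43, 45, 44), (46, 51, 53), (45, 48, 50), (42, 47, 49), (44, 46, 45), (66, 69, 69)]
-36 [(47, 48, 48), (20, 18, 20), (21, 23, 22), (19, 21, 23), (24, 25, 25), (21, 20, 19), (53, 56, 54)]
-35 [(23, 24, 24), (19, 18, 18), (16, 14, 18), (14, 14, 15), (14, 14, 15), (9, 11, 12), (30, 30, 32)]
-34 [(21, 19, 20), (13, 15, 13), (20, 19, 18), (11, 14, 9), (16, 16, 17), (17, 16, 18), (17, 20, 19)]
-33 [(11, 12, 12), (17, 20, 19), (20, 17, 18), (17, 12, 14), (20, 19, 18), (14, 13, 13), (13, 11, 10)]
-32 [(22, 24, 23), (15, 15, 15), (14, 13, 13), (17, 17, 22), (15, 12, 14), (21, 19, 21), (15, 15, 14)]
-31 [(15, 17, 16), (15, 14, 16), (19, 13, 14), (16, 19, 17), (17, 13, 16), (18, 19, 17), (13, 13, 15)]
```

View pics/w3c.png

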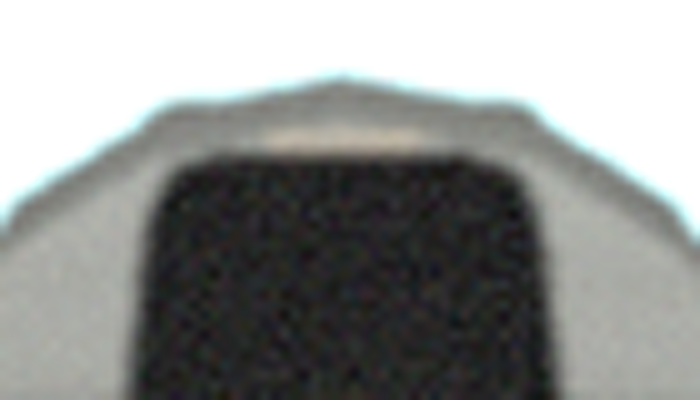

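```bash
for i in 1 2 3 4 5; do python3 -m crank '[{"grip":1,"travel":[0,0,0],"angular":[0,0,-7]},{"grip":1,"travel":[0,0,0],"angular":[0,0,-14]},{"grip":1,"travel":[0,0,0],"angular":[0,0,-21]},{"grip":1,"travel":[0,0,0],"angular":[0,0,-28]},{"grip":1,"travel":[0,0,0],"angular":[0,0,-35]}]' >/dev/null; done
python3 - <<'E'
from h import *
o=robot.get_obs(); print(o['eef_pos'],o['tcp_rot'],o['joints'],o['time'])
plan((606,9,131,-5),(606,9,116,-5))
E
```

```text
[435.76108424 -24.19768738 108.50916386] [177.50258903  -1.00918698 -74.39565756] [ 52.31502092  28.58067636 -70.28520624 123.76654494  35.03152737
  54.21271264 156.51341576] 8.0167
-> (606, 9, 131, -5) travel [0.0047, -0.0573, -0.0099] ang [0.9, 0.2, -23.1] rows>=3.2
-> (606, 9, 131, -5) travel [0.0269, -0.0509, -0.009] ang [0.9, 0.2, -23.1] rows>=3.2
-> (606, 9, 131, -5) travel [0.0448, -0.0364, -0.0081] ang [0.9, 0.2, -23.1] rows>=3.2
-> (606, 9, 116, -5) travel [-0.0, -0.0, 0.015] ang [-0.0, -0.0, 0.0] rows>=0.4
```

```bash
python3 -m crank '[{"grip":1,"travel":[0,0,-0.01],"angular":[0,0,7]},{"grip":1,"travel":[0,0,-0.025],"angular":[0,0,14]},{"grip":1,"travel":[0,0,-0.025],"angular":[0,0,21]},{"grip":1,"travel":[0,0,-0.025],"angular":[0,0,28]},{"grip":1,"travel":[0,0,-0.025],"angular":[0,0,35]}]' >/dev/null
for i in 1 2 3; do python3 -m crank '[{"grip":1,"travel":[0,0,0],"angular":[0,0,7]},{"grip":1,"travel":[0,0,0],"angular":[0,0,14]},{"grip":1,"travel":[0,0,0],"angular":[0,0,21]},{"grip":1,"travel":[0,0,0],"angular":[0,0,28]},{"grip":1,"travel":[0,0,0],"angular":[0,0,35]}]' ; done
python3 - <<'E'
from h import *
o=robot.get_obs(); print(o['eef_pos'],o['tcp_rot'],o['joints'],o['time'])
E
```

```text
time: 8.85
eef_pos: [436.0, -16.2, 133.2]
tcp_rot: [180.0, -2.7, -144.1]
ft_force: [0.1, 0.0, -1.8]
gripper_width: 14.9
gripper_force: 60.2
time: 9.27
eef_pos: [436.0, -16.2, 133.1]
tcp_rot: [-178.5, -2.2, -179.1]
ft_force: [-0.7, -0.1, -2.0]
gripper_width: 14.6
gripper_force: 60.2
time: 9.68
eef_pos: [435.9, -16.3, 133.0]
tcp_rot: [-177.5, -0.9, 145.9]
ft_force: [-0.2, -0.0, -1.1]
gripper_width: 15.3
gripper_force: 60.2
[435.94664121 -16.25320388 132.98461964] [-177.48214317   -0.92793815  145.86718633] [ 30.83904227  14.95272339 -42.64014082 123.50027693  14.92726209
  48.84392489  34.65963262] 9.6833
```

```bash
python3 - <<'E'
from h import *
plan((606,9,133,-4))
E
```

```text
-> (606, 9, 133, -4) travel [-0.0253, 0.0232, -0.0014] ang [-0.4, 0.6, 30.0] rows>=4.2
-> (606, 9, 133, -4) travel [-0.0103, 0.0328, -0.0014] ang [-0.4, 0.6, 30.0] rows>=4.2
-> (606, 9, 133, -4) travel [0.0075, 0.0335, -0.0012] ang [-0.4, 0.6, 30.0] rows>=4.2
-> (606, 9, 133, -4) travel [0.0232, 0.0253, -0.0008] ang [-0.4, 0.6, 30.0] rows>=4.2
-> (606, 9, 133, -4) travel [0.0328, 0.0104, -0.0004] ang [-0.4, 0.6, 30.0] rows>=4.2
```

```bash

python3 -m crank '[{"grip":1,"travel":[-0.025,0.023,-0.001],"angular":[-0.4,0.6,30]},{"grip":1,"travel":[-0.025,0.023,-0.001],"angular":[-0.4,0.6,30]},{"grip":1,"travel":[-0.025,0.023,-0.001],"angular":[-0.4,0.6,30]},{"grip":1,"travel":[-0.025,0.023,-0.001],"angular":[-0.4,0.6,30]},{"grip":1,"travel":[-0.025,0.023,-0.001],"angular":[-0.4,0.6,30]}]' >/dev/null
python3 -m crank '[{"grip":1,"travel":[-0.01,0.033,-0.001],"angular":[-0.4,0.6,30]},{"grip":1,"travel":[-0.01,0.033,-0.001],"angular":[-0.4,0.6,30]},{"grip":1,"travel":[-0.01,0.033,-0.001],"angular":[-0.4,0.6,30]},{"grip":1,"travel":[-0.01,0.033,-0.001],"angular":[-0.4,0.6,30]},{"grip":1,"travel":[-0.01,0.033,-0.001],"angular":[-0.4,0.6,30]}]' >/dev/null
python3 -m crank '[{"grip":1,"travel":[0.0075,0.0335,-0.001],"angular":[-0.4,0.6,30]},{"grip":1,"travel":[0.0075,0.0335,-0.001],"angular":[-0.4,0.6,30]},{"grip":1,"travel":[0.0075,0.0335,-0.001],"angular":[-0.4,0.6,30]},{"grip":1,"travel":[0.0075,0.0335,-0.001],"angular":[-0.4,0.6,30]},{"grip":1,"travel":[0.0075,0.0335,-0.001],"angular":[-0.4,0.6,30]}]' >/dev/null
python3 -m crank '[{"grip":1,"travel":[0.023,0.025,-0.001],"angular":[-0.4,0.6,30]},{"grip":1,"travel":[0.023,0.025,-0.001],"angular":[-0.4,0.6,30]},{"grip":1,"travel":[0.023,0.025,-0.001],"angular":[-0.4,0.6,30]},{"grip":1,"travel":[0.023,0.025,-0.001],"angular":[-0.4,0.6,30]},{"grip":1,"travel":[0.023,0.025,-0.001],"angular":[-0.4,0.6,30]}]' >/dev/null
python3 -m crank '[{"grip":1,"travel":[0.033,0.01,0],"angular":[-0.4,0.6,30]},{"grip":1,"travel":[0.033,0.01,0],"angular":[-0.4,0.6,30]},{"grip":1,"travel":[0.033,0.01,0],"angular":[-0.4,0.6,30]},{"grip":1,"travel":[0.033,0.01,0],"angular":[-0.4,0.6,30]},{"grip":1,"travel":[0.033,0.01,0],"angular":[-0.4,0.6,30]}]'
python3 - <<'E'
from h import *
o=robot.get_obs(); p=o['eef_pos'];print(p,o['tcp_rot'],o['joints'])
f=cam('wrist','w4')
for r in robot.tip_of('wrist','station1'): print(round(r['score'],2),np.round(r['xy']),np.round(px2w(f,r['xy'],69),1))
for t in [(606,9),(595.5,95),(583.5,179),(571,264)]: print(np.round(w2px(f,(*t,69))))
E
```

```text
time: 11.77
eef_pos: [605.6, 10.7, 132.8]
tcp_rot: [180.0, -0.0, -3.7]
ft_force: [-0.4, -0.3, -0.7]
gripper_width: 15.2
gripper_force: 60.2
[605.59755748  10.6863256  132.84742775] [ 1.79954030e+02 -2.66711606e-02 -3.71807885e+00] [   0.65623373   24.29074134   -9.89346909  105.72858789    5.32839851
   50.4063673  -105.49521666]
0.95 [313. 261.] [604.5  11.9  69. ]
0.73 [ 26. 313.] [582.7 182.8  69. ]
0.63 [610. 411.] [ 487.5 -173.3   69. ]
0.61 [166. 287.] [593.9  97.2  69. ]
[318. 258.]
[170. 284.]
[ 32. 311.]
[-101.  338.]
```

View pics/w4.png

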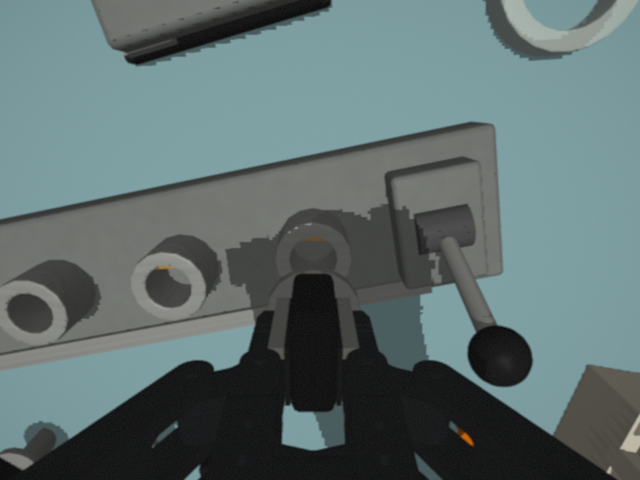

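```bash
python3 - <<'E'
from h import *
f=cam('wrist'); o=robot.get_obs(); p=o['eef_pos']; x=np.array([np.cos(np.radians(-3.7)),np.sin(np.radians(-3.7)),0])
for d in (18,20,22): print(d,[np.round(w2px(f,p+d*x+[0,0,z]),1) for z in (-11,-5,31)])
a=f['image']; c=a[215:330,250:380]; cv2.imwrite('pics/w4c.png',cv2.resize(np.clip(c.astype(float)*2.2,0,255).astype(np.uint8),(650,575),interpolation=cv2.INTER_CUBIC))
E
```

```text
18 [array([316.3, 265. ]), array([316.5, 270.6]), array([317.5, 315. ])]
20 [array([316.4, 260.5]), array([316.5, 266. ]), array([317.6, 309.4])]
22 [array([316.4, 256.1]), array([316.6, 261.5]), array([317.6, 303.8])]
```

View pics/w4c.png

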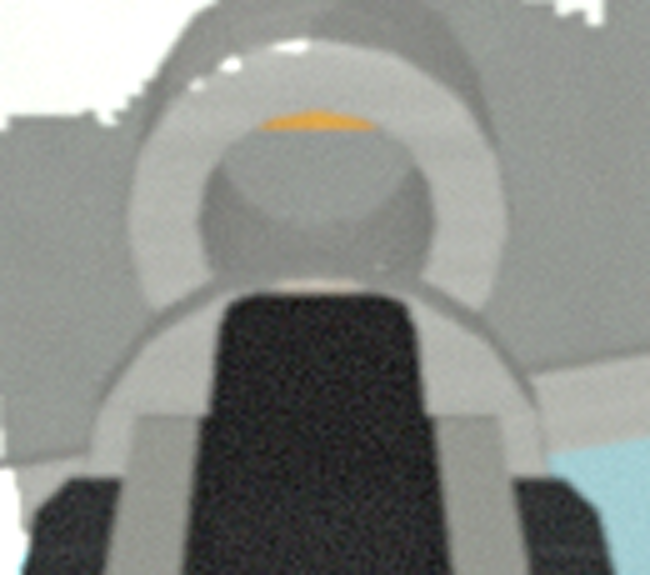

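```bash

python3 -m crank '[{"grip":1,"travel":[0.003,0,0.008],"angular":[0,0,0]},{"grip":1,"travel":[0.003,0,0.016],"angular":[0,0,0]},{"grip":1,"travel":[0.003,0,0.02],"angular":[0,0,0]},{"grip":1,"travel":[0.003,0,0.02],"angular":[0,0,0]}]' 
python3 -m crank '[{"grip":1,"travel":[0,0,0.003],"angular":[0,0,0]},{"grip":1,"travel":[0,0,0.006],"angular":[0,0,0]},{"grip":1,"travel":[0,0,0.006],"angular":[0,0,0]}]'
```

```text
time: 12.25
eef_pos: [608.0, 10.2, 111.6]
tcp_rot: [179.9, 0.1, -3.7]
ft_force: [-0.2, 0.3, -1.3]
gripper_width: 15.1
gripper_force: 60.2
time: 12.5
eef_pos: [608.7, 10.3, 106.7]
tcp_rot: [180.0, -0.0, -3.8]
ft_force: [-0.2, 0.4, -0.6]
gripper_width: 15.2
gripper_force: 60.2
```

```bash

python3 -m crank '[{"grip":1,"travel":[0,0,0.002],"angular":[0,0,0]},{"grip":1,"travel":[0,0,0.004],"angular":[0,0,0]},{"grip":1,"travel":[0,0,0.004],"angular":[0,0,0]}]' 
python3 -m crank '[{"grip":1,"travel":[0,0,0.002],"angular":[0,0,0]},{"grip":1,"travel":[0,0,0.004],"angular":[0,0,0]},{"grip":1,"travel":[0,0,0.004],"angular":[0,0,0]}]'
```

```text
time: 12.75
eef_pos: [608.8, 10.4, 103.0]
tcp_rot: [180.0, -0.1, -3.8]
ft_force: [0.2, -0.9, -2.1]
gripper_width: 15.1
gripper_force: 60.2
time: 13.0
eef_pos: [608.6, 10.4, 98.9]
tcp_rot: [180.0, -0.0, -3.8]
ft_force: [-1.8, 0.6, -0.9]
gripper_width: 15.2
gripper_force: 60.5
```

```bash

python3 -m crank '[{"grip":1,"travel":[0,0,0.002],"angular":[0,0,0]},{"grip":1,"travel":[0,0,0.004],"angular":[0,0,0]},{"grip":1,"travel":[0,0,0.004],"angular":[0,0,0]}]' 
python3 -m crank '[{"grip":1,"travel":[0,0,0.002],"angular":[0,0,0]},{"grip":1,"travel":[0,0,0.004],"angular":[0,0,0]},{"grip":1,"travel":[0,0,0.004],"angular":[0,0,0]}]'
```

```text
time: 13.25
eef_pos: [608.1, 10.4, 94.7]
tcp_rot: [180.0, 0.0, -3.8]
ft_force: [-4.1, -0.8, -1.2]
gripper_width: 15.1
gripper_force: 60.4
time: 13.5
eef_pos: [608.1, 10.3, 90.6]
tcp_rot: [179.9, 0.0, -3.8]
ft_force: [-4.4, 0.3, -2.9]
gripper_width: 15.3
gripper_force: 60.2
```

```bash

python3 -m crank '[{"grip":1,"travel":[0,0,0.003],"angular":[0,0,0]},{"grip":1,"travel":[0,0,0.006],"angular":[0,0,0]},{"grip":1,"travel":[0,0,0.008],"angular":[0,0,0]},{"grip":1,"travel":[0,0,0.008],"angular":[0,0,0]}]' 
python3 -m crank '[{"grip":1,"travel":[0,0,0.001],"angular":[0,0,0]},{"grip":1,"travel":[0,0,0.0025],"angular":[0,0,0]},{"grip":1,"travel":[0,0,0.0025],"angular":[0,0,0]}]'
```

```text
time: 13.83
eef_pos: [608.0, 10.3, 82.5]
tcp_rot: [179.9, 0.0, -3.8]
ft_force: [-5.3, -0.3, -3.3]
gripper_width: 15.2
gripper_force: 60.1
time: 14.08
eef_pos: [608.1, 10.3, 80.5]
tcp_rot: [179.9, 0.0, -3.8]
ft_force: [-7.3, 0.5, 1.1]
gripper_width: 14.9
gripper_force: 60.7
```

```bash

python3 -m crank '[{"grip":1,"travel":[0,0,0.001],"angular":[0,0,0]},{"grip":1,"travel":[0,0,0.001],"angular":[0,0,0]}]' 
python3 -m crank '[{"grip":0,"travel":[0,0,0],"angular":[0,0,0]},{"grip":0,"travel":[0,0,0],"angular":[0,0,0]},{"grip":0,"travel":[0,0,0],"angular":[0,0,0]},{"grip":0,"travel":[0,0,0],"angular":[0,0,0]},{"grip":0,"travel":[0,0,-0.02],"angular":[0,0,0]}]'
python3 -m crank '[{"grip":0,"travel":[0,0,-0.04],"angular":[0,0,0]},{"grip":0,"travel":[0,0,-0.07],"angular":[0,0,0]},{"grip":0,"travel":[0,0,-0.07],"angular":[0,0,0]}]'
python3 - <<'E'
from h import *
f=cam('wrist','w5'); o=robot.get_obs()
for r in robot.tip_of('wrist','unit1_seat')+robot.tip_of('wrist','station2'): print(round(r['score'],2),np.round(r['xy']),np.round(px2w(f,r['xy'],69),1))
plan((453,81,165,101))
E
```

```text
time: 14.25
eef_pos: [608.2, 10.3, 80.4]
tcp_rot: [179.9, 0.0, -3.8]
ft_force: [-13.0, 0.0, 16.3]
gripper_width: 15.2
gripper_force: 63.0
time: 14.67
eef_pos: [607.2, 10.2, 96.9]
tcp_rot: [179.9, 0.2, -3.8]
ft_force: [-0.5, -0.4, -0.4]
gripper_width: 74.5
gripper_force: 0.0
time: 14.92
eef_pos: [611.9, 10.7, 175.9]
tcp_rot: [-180.0, -0.5, -3.8]
ft_force: [0.9, 0.5, 0.9]
gripper_width: 85.4
gripper_force: 0.0
0.72 [257. 377.] [504.   61.7  69. ]
0.74 [ 74. 295.] [580.1 181.6  69. ]
0.6 [193. 273.] [591.1  95.7  69. ]
-> (453, 81, 165, 101) travel [-0.0401, -0.0151, 0.0011] ang [0.0, -0.0, -26.2] rows>=3.7
-> (453, 81, 165, 101) travel [-0.0293, -0.0312, 0.0012] ang [0.0, -0.0, -26.2] rows>=3.7
-> (453, 81, 165, 101) travel [-0.0125, -0.0409, 0.0012] ang [0.0, -0.0, -26.2] rows>=3.7
-> (453, 81, 165, 101) travel [0.0068, -0.0423, 0.0012] ang [0.0, -0.0, -26.2] rows>=3.7
```

View pics/w5.png

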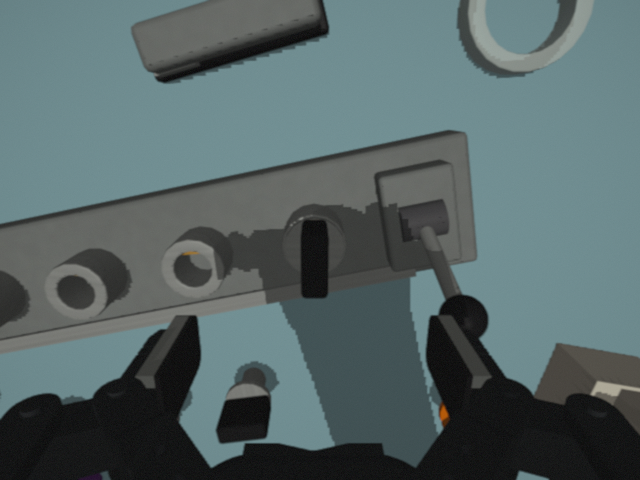

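```bash

python3 -m crank '[{"grip":0,"travel":[-0.04,-0.015,0.001],"angular":[0,0,-26]},{"grip":0,"travel":[-0.04,-0.015,0.001],"angular":[0,0,-26]},{"grip":0,"travel":[-0.04,-0.015,0.001],"angular":[0,0,-26]},{"grip":0,"travel":[-0.04,-0.015,0.001],"angular":[0,0,-26]}]' >/dev/null
python3 -m crank '[{"grip":0,"travel":[-0.029,-0.031,0.001],"angular":[0,0,-26]},{"grip":0,"travel":[-0.029,-0.031,0.001],"angular":[0,0,-26]},{"grip":0,"travel":[-0.029,-0.031,0.001],"angular":[0,0,-26]},{"grip":0,"travel":[-0.029,-0.031,0.001],"angular":[0,0,-26]}]' >/dev/null
python3 -m crank '[{"grip":0,"travel":[-0.0125,-0.041,0.001],"angular":[0,0,-26]},{"grip":0,"travel":[-0.0125,-0.041,0.001],"angular":[0,0,-26]},{"grip":0,"travel":[-0.0125,-0.041,0.001],"angular":[0,0,-26]},{"grip":0,"travel":[-0.0125,-0.041,0.001],"angular":[0,0,-26]}]' >/dev/null
python3 -m crank '[{"grip":0,"travel":[0.007,-0.042,0.001],"angular":[0,0,-26]},{"grip":0,"travel":[0.007,-0.042,0.001],"angular":[0,0,-26]},{"grip":0,"travel":[0.007,-0.042,0.001],"angular":[0,0,-26]},{"grip":0,"travel":[0.007,-0.042,0.001],"angular":[0,0,-26]}]' 
python3 - <<'E'
from h import *
f=cam('wrist','w6'); o=robot.get_obs(); print(o['joints'])
r=fit_unit(f,453,81); print(np.round(r,2)); print('C',np.round(fit_unit(f,439,163),2))
for q in robot.tip_of('wrist','unit1_seat'): print(round(q['score'],2),np.round(px2w(f,q['xy'],30),1))
plan((r[0],r[1],41,r[2]))
E
```

```text
time: 16.4
eef_pos: [453.0, 82.0, 164.6]
tcp_rot: [-180.0, 0.0, 100.7]
ft_force: [0.2, -0.0, -0.2]
gripper_width: 85.5
gripper_force: 0.0
[ 10.9228252   11.40077788 -32.15556194 120.94829329   7.97440579
  49.67676898 -15.04480351]
[4.5348e+02 8.0320e+01 9.5020e+01 7.0000e-02]
C [4.3814e+02 1.6342e+02 1.7060e+02 1.3000e-01]
0.57 [605.9 182.8  30. ]
-> (np.float64(453.48404550040857), np.float64(80.31751722313643), 41, np.float64(95.02456726477149)) travel [-0.0014, -0.0001, 0.1236] ang [-0.0, 0.0, 5.3] rows>=3.0
```

```bash

python3 -m crank '[{"grip":0,"travel":[-0.001,0,0.04],"angular":[0,0,5.5]},{"grip":0,"travel":[-0.001,0,0.08],"angular":[0,0,5.5]},{"grip":0,"travel":[-0.001,0,0.122],"angular":[0,0,5.5]},{"grip":0,"travel":[-0.001,0,0.122],"angular":[0,0,5.5]},{"grip":0,"travel":[-0.001,0,0.122],"angular":[0,0,5.5]}]' 
python3 -m crank '[{"grip":1,"travel":[0,0,0],"angular":[0,0,0]},{"grip":1,"travel":[0,0,0],"angular":[0,0,0]},{"grip":1,"travel":[0,0,0],"angular":[0,0,0]},{"grip":1,"travel":[0,0,0],"angular":[0,0,0]},{"grip":1,"travel":[0,0,0],"angular":[0,0,0]}]' >/dev/null
python3 -m crank '[{"grip":1,"travel":[0,0,0],"angular":[0,0,0]},{"grip":1,"travel":[0,0,0],"angular":[0,0,0]},{"grip":1,"travel":[0,0,0],"angular":[0,0,0]},{"grip":1,"travel":[0,0,0],"angular":[0,0,0]},{"grip":1,"travel":[0,0,0],"angular":[0,0,0]}]'
python3 -m crank '[{"grip":1,"travel":[0,0,-0.03],"angular":[0,0,0]},{"grip":1,"travel":[0,0,-0.06],"angular":[0,0,0]},{"grip":1,"travel":[0,0,-0.09],"angular":[0,0,0]},{"grip":1,"travel":[0,0,-0.09],"angular":[0,0,0]},{"grip":1,"travel":[0,0,-0.09],"angular":[0,0,0]}]'
cat >> h.py <<'E'
def held(f,img=None):
    """black top row of the held grip's near end and warmth (R-B) of the sliver above; reference unit A: row v-36.5, warm ~+10"""
    o=robot.get_obs(); p=o['eef_pos']; u,v=map(int,w2px(f,(p[0],p[1],p[2]-5))); a=f['image'].astype(float)
    col=a[v-60:v-15,u-4:u+9].mean(1)
    for i in range(8,36): print(i-60,np.round(col[i]).astype(int).tolist(),round(col[i,2]-col[i,0]),end=' | ')
    print()
    s=a[v-60:v-15,np.r_[u-22:u-17,u+20:u+25]].mean(1); print('side R-B',np.round(s[8:36,2]-s[8:36,0]).astype(int).tolist())
E
python3 - <<'E'
from h import *
f=cam('wrist','w7'); held(f)
E
```

```text
time: 16.92
eef_pos: [452.5, 80.9, 42.2]
tcp_rot: [-179.7, 0.0, 94.6]
ft_force: [0.5, 0.1, 0.9]
gripper_width: 85.6
gripper_force: 0.0
time: 17.75
eef_pos: [454.9, 80.9, 44.4]
tcp_rot: [179.9, 0.1, 94.7]
ft_force: [-2.5, -1.9, 13.8]
gripper_width: 15.2
gripper_force: 58.5
time: 18.17
eef_pos: [455.1, 80.8, 135.1]
tcp_rot: [179.7, 0.1, 94.7]
ft_force: [-0.1, -0.1, -2.6]
gripper_width: 14.9
gripper_force: 59.4
-52 [97, 95, 76] -21 | -51 [97, 95, 76] -21 | -50 [97, 95, 76] -21 | -49 [97, 95, 76] -21 | -48 [96, 94, 75] -21 | -47 [87, 87, 72] -16 | -46 [72, 73, 67] -5 | -45 [62, 64, 63] 1 | -44 [63, 65, 64] 1 | -43 [64, 67, 66] 2 | -42 [71, 74, 74] 4 | -41 [78, 84, 87] 9 | -40 [74, 80, 83] 10 | -39 [48, 51, 54] 6 | -38 [22, 22, 23] 2 | -37 [16, 16, 16] -1 | -36 [17, 17, 18] 0 | -35 [17, 17, 17] 0 | -34 [18, 18, 18] 0 | -33 [18, 17, 17] -1 | -32 [18, 17, 17] -1 | -31 [18, 17, 17] -1 | -30 [17, 18, 18] 1 | -29 [18, 18, 18] 0 | -28 [17, 17, 17] 0 | -27 [18, 18, 18] 0 | -26 [17, 18, 18] 1 | -25 [18, 19, 18] 0 | 
side R-B [-21, -21, -21, -21, -21, -21, -21, -21, -19, -16, -11, -6, -2, 1, 2, 1, 1, 1, 1, 2, 1, 1, 0, 2, 1, 2, 1, 1]
```

```bash
python3 - <<'E'
from h import *
plan((597,94.6,135,-1))
E
```

```text
-> (597, 94.6, 135, -1) travel [0.0008, 0.0478, -0.0003] ang [0.1, -0.0, 31.9] rows>=4.5
-> (597, 94.6, 135, -1) travel [0.0259, 0.0402, -0.0003] ang [0.1, -0.0, 31.9] rows>=4.5
-> (597, 94.6, 135, -1) travel [0.0432, 0.0204, -0.0004] ang [0.1, -0.0, 31.9] rows>=4.5
```

```bash

python3 -m crank '[{"grip":1,"travel":[0.001,0.048,0],"angular":[0,0,32]},{"grip":1,"travel":[0.001,0.048,0],"angular":[0,0,32]},{"grip":1,"travel":[0.001,0.048,0],"angular":[0,0,32]},{"grip":1,"travel":[0.001,0.048,0],"angular":[0,0,32]},{"grip":1,"travel":[0.001,0.048,0],"angular":[0,0,32]}]' >/dev/null
python3 -m crank '[{"grip":1,"travel":[0.026,0.04,0],"angular":[0,0,32]},{"grip":1,"travel":[0.026,0.04,0],"angular":[0,0,32]},{"grip":1,"travel":[0.026,0.04,0],"angular":[0,0,32]},{"grip":1,"travel":[0.026,0.04,0],"angular":[0,0,32]},{"grip":1,"travel":[0.026,0.04,0],"angular":[0,0,32]}]' >/dev/null
python3 -m crank '[{"grip":1,"travel":[0.043,0.02,0],"angular":[0,0,32]},{"grip":1,"travel":[0.043,0.02,0],"angular":[0,0,32]},{"grip":1,"travel":[0.043,0.02,0],"angular":[0,0,32]},{"grip":1,"travel":[0.043,0.02,0],"angular":[0,0,32]},{"grip":1,"travel":[0.043,0.02,0],"angular":[0,0,32]}]' 
cat >> h.py <<'E'
def keyedge(f,c):
    """key direction from brass near station centre c: line of the top face's inner edge at z=59"""
    u,v=map(int,w2px(f,(*c,64))); s=30; H=cv2.cvtColor(f['image'],cv2.COLOR_BGR2HSV)[v-s:v+s,max(0,u-s):u+s]; u0=max(0,u-s)
    b=(H[...,1]>110)&(H[...,0]>8)&(H[...,0]<30)&(H[...,2]>70); ys,xs=np.nonzero(b)
    if len(xs)<6: print('no brass',len(xs)); return
    W=np.array([px2w(f,(x+u0,y+v-s),59)[:2] for x,y in zip(xs,ys)]); c2=W.mean(0)
    d=np.linalg.svd(W-c2)[2][0]; a=np.degrees(np.arctan2(d[1],d[0]))%180-90
    top=[(x,ys[xs==x].max()) for x in np.unique(xs)][1:-1]; T=np.array([px2w(f,(x+u0,y+v-s),59)[:2] for x,y in top])
    d=np.linalg.svd(T-T.mean(0))[2][0]; a2=np.degrees(np.arctan2(d[1],d[0]))%180-90
    print(len(xs),'area axis',round(a,1),'lower edge',round(a2,1),'brass centre',np.round(c2,1))
E
python3 - <<'E'
from h import *
f=cam('wrist','w8'); p=robot.get_obs()['eef_pos']
for r in robot.tip_of('wrist','station1'): print(round(r['score'],2),np.round(px2w(f,r['xy'],69),1))
keyedge(f,(594,96)); keyedge(f,(582,181))
E
```

```text
time: 19.47
eef_pos: [595.7, 95.3, 131.6]
tcp_rot: [179.9, 0.1, -1.7]
ft_force: [-0.7, -1.0, -1.4]
gripper_width: 14.8
gripper_force: 59.5
0.94 [591.8  95.4  69. ]
0.87 [569.7 266.2  69. ]
0.67 [581.4 182.4  69. ]
43 area axis 0.2 lower edge -0.7 brass centre [602.4  96.2]
no brass 0
```

```bash

python3 -m crank '[{"grip":1,"travel":[0.0005,0.001,0.005],"angular":[0,0,-1]},{"grip":1,"travel":[0.0005,0.001,0.014],"angular":[0,0,-1]},{"grip":1,"travel":[0.0005,0.001,0.021],"angular":[0,0,-1]},{"grip":1,"travel":[0.0005,0.001,0.021],"angular":[0,0,-1]}]' 
python3 -m crank '[{"grip":1,"travel":[0,0,0.002],"angular":[0,0,0]},{"grip":1,"travel":[0,0,0.005],"angular":[0,0,0]},{"grip":1,"travel":[0,0,0.005],"angular":[0,0,0]}]'
python3 -m crank '[{"grip":1,"travel":[0,0,0.002],"angular":[0,0,0]},{"grip":1,"travel":[0,0,0.005],"angular":[0,0,0]},{"grip":1,"travel":[0,0,0.005],"angular":[0,0,0]}]'
```

```text
time: 19.9
eef_pos: [595.9, 93.9, 110.4]
tcp_rot: [179.9, 0.1, -0.2]
ft_force: [-0.7, -0.0, -1.5]
gripper_width: 14.9
gripper_force: 59.5
time: 20.15
eef_pos: [596.9, 94.3, 107.3]
tcp_rot: [180.0, -0.0, -0.3]
ft_force: [0.1, -0.5, -1.0]
gripper_width: 15.1
gripper_force: 59.5
time: 20.4
eef_pos: [596.9, 94.4, 102.3]
tcp_rot: [180.0, -0.0, -0.3]
ft_force: [-1.2, 0.4, -2.3]
gripper_width: 15.3
gripper_force: 59.5
```

Going in freely; continue.

```bash

python3 -m crank '[{"grip":1,"travel":[0,0,0.002],"angular":[0,0,0]},{"grip":1,"travel":[0,0,0.005],"angular":[0,0,0]},{"grip":1,"travel":[0,0,0.005],"angular":[0,0,0]}]'
python3 -m crank '[{"grip":1,"travel":[0,0,0.003],"angular":[0,0,0]},{"grip":1,"travel":[0,0,0.006],"angular":[0,0,0]},{"grip":1,"travel":[0,0,0.008],"angular":[0,0,0]},{"grip":1,"travel":[0,0,0.008],"angular":[0,0,0]}]' 
python3 -m crank '[{"grip":1,"travel":[0,0,0.002],"angular":[0,0,0]},{"grip":1,"travel":[0,0,0.0045],"angular":[0,0,0]},{"grip":1,"travel":[0,0,0.0065],"angular":[0,0,0]},{"grip":1,"travel":[0,0,0.0065],"angular":[0,0,0]}]'
```

```text
time: 20.65
eef_pos: [596.8, 94.3, 97.1]
tcp_rot: [180.0, -0.0, -0.3]
ft_force: [-0.3, 0.6, -1.8]
gripper_width: 15.1
gripper_force: 59.5
time: 20.98
eef_pos: [596.8, 94.3, 89.1]
tcp_rot: [180.0, -0.0, -0.3]
ft_force: [-0.3, 0.3, -1.3]
gripper_width: 15.1
gripper_force: 59.5
time: 21.32
eef_pos: [597.3, 94.4, 83.6]
tcp_rot: [180.0, -0.1, -0.3]
ft_force: [-1.5, -1.1, 4.9]
gripper_width: 14.9
gripper_force: 60.2
```

```bash

python3 -m crank '[{"grip":1,"travel":[0,0,0.001],"angular":[0,0,0]},{"grip":1,"travel":[0,0,0.001],"angular":[0,0,0]}]' 
python3 -m crank '[{"grip":0,"travel":[0,0,0],"angular":[0,0,0]},{"grip":0,"travel":[0,0,0],"angular":[0,0,0]},{"grip":0,"travel":[0,0,0],"angular":[0,0,0]},{"grip":0,"travel":[0,0,0],"angular":[0,0,0]},{"grip":0,"travel":[0,0,-0.02],"angular":[0,0,0]}]'
python3 -m crank '[{"grip":0,"travel":[0,0,-0.04],"angular":[0,0,0]},{"grip":0,"travel":[0,0,-0.07],"angular":[0,0,0]},{"grip":0,"travel":[0,0,-0.07],"angular":[0,0,0]}]'
python3 - <<'E'
from h import *
f=cam('wrist','w9')
print(np.round(fit_unit(f,596,94,39),2)); keyedge(f,(582,181)); keyedge(f,(570,265))
plan((438,163.4,165,-9.4))
E
```

```text
time: 21.48
eef_pos: [597.4, 94.5, 83.4]
tcp_rot: [180.0, -0.1, -0.3]
ft_force: [-7.2, -0.9, 19.6]
gripper_width: 14.9
gripper_force: 62.4
time: 21.9
eef_pos: [595.2, 94.0, 99.2]
tcp_rot: [179.9, 0.2, -0.3]
ft_force: [-1.0, 0.4, 0.3]
gripper_width: 74.3
gripper_force: 0.0
time: 22.15
eef_pos: [599.8, 95.1, 178.2]
tcp_rot: [-179.9, -0.5, -0.3]
ft_force: [0.7, -0.9, 0.2]
gripper_width: 85.3
gripper_force: 0.0
[5.9487e+02 9.5910e+01 1.7958e+02 1.6000e-01]
15 area axis -14.0 lower edge -16.5 brass centre [590.9 180.7]
52 area axis 15.4 lower edge 17.0 brass centre [577.7 271.6]
-> (438, 163.4, 165, -9.4) travel [-0.0806, -0.0339, 0.0047] ang [-0.0, -0.2, 4.5] rows>=2.1
-> (438, 163.4, 165, -9.4) travel [-0.083, -0.0274, 0.005] ang [-0.0, -0.2, 4.5] rows>=2.1
```

```bash

python3 -m crank '[{"grip":0,"travel":[-0.08,-0.034,0.005],"angular":[0,0,4.5]},{"grip":0,"travel":[-0.08,-0.034,0.005],"angular":[0,0,4.5]},{"grip":0,"travel":[-0.08,-0.034,0.005],"angular":[0,0,4.5]}]' >/dev/null
python3 -m crank '[{"grip":0,"travel":[-0.083,-0.027,0.005],"angular":[0,0,4.5]},{"grip":0,"travel":[-0.083,-0.027,0.005],"angular":[0,0,4.5]},{"grip":0,"travel":[-0.083,-0.027,0.005],"angular":[0,0,4.5]},{"grip":0,"travel":[-0.083,-0.027,0.005],"angular":[0,0,4.5]}]'
python3 - <<'E'
from h import *
f=cam('wrist','w10'); o=robot.get_obs(); print(o['joints'])
r=fit_unit(f,438,163); print(np.round(r,2)); print('D',np.round(fit_unit(f,426,260),2))
plan((r[0],r[1],42.5,r[2] if r[2]<90 else r[2]-180))
E
```

```text
time: 22.78
eef_pos: [434.4, 163.5, 161.5]
tcp_rot: [179.9, -0.0, -9.1]
ft_force: [1.3, 0.4, 0.4]
gripper_width: 85.5
gripper_force: 0.0
[ -16.82347266   10.25298552  -12.85002897  121.52660586    3.13265079
   48.49660507 -130.72318254]
[4.3970e+02 1.6353e+02 1.7175e+02 6.0000e-02]
D [4.2666e+02 2.6020e+02 4.7520e+01 3.8000e-01]
-> (np.float64(439.69677031832157), np.float64(163.53499300105153), 42.5, np.float64(-8.252395887444607)) travel [0.0035, -0.0013, 0.1192] ang [0.0, -0.1, -0.9] rows>=2.9
```

```bash

python3 -m crank '[{"grip":0,"travel":[0.003,-0.001,0.04],"angular":[0,0,-1]},{"grip":0,"travel":[0.003,-0.001,0.08],"angular":[0,0,-1]},{"grip":0,"travel":[0.003,-0.001,0.117],"angular":[0,0,-1]},{"grip":0,"travel":[0.003,-0.001,0.117],"angular":[0,0,-1]},{"grip":0,"travel":[0.003,-0.001,0.117],"angular":[0,0,-1]}]' 
python3 -m crank '[{"grip":1,"travel":[0,0,0],"angular":[0,0,0]},{"grip":1,"travel":[0,0,0],"angular":[0,0,0]},{"grip":1,"travel":[0,0,0],"angular":[0,0,0]},{"grip":1,"travel":[0,0,0],"angular":[0,0,0]},{"grip":1,"travel":[0,0,0],"angular":[0,0,0]}]' >/dev/null
python3 -m crank '[{"grip":1,"travel":[0,0,0],"angular":[0,0,0]},{"grip":1,"travel":[0,0,0],"angular":[0,0,0]},{"grip":1,"travel":[0,0,0],"angular":[0,0,0]},{"grip":1,"travel":[0,0,0],"angular":[0,0,0]},{"grip":1,"travel":[0,0,0],"angular":[0,0,0]}]'
python3 -m crank '[{"grip":1,"travel":[0,0,-0.03],"angular":[0,0,0]},{"grip":1,"travel":[0,0,-0.06],"angular":[0,0,0]},{"grip":1,"travel":[0,0,-0.09],"angular":[0,0,0]},{"grip":1,"travel":[0,0,-0.09],"angular":[0,0,0]},{"grip":1,"travel":[0,0,-0.09],"angular":[0,0,0]}]'
python3 - <<'E'
from h import *
f=cam('wrist','w11'); held(f)
E
```

```text
time: 23.25
eef_pos: [439.4, 162.2, 43.9]
tcp_rot: [179.8, 0.1, -8.3]
ft_force: [0.2, 0.6, 0.4]
gripper_width: 85.2
gripper_force: 0.0
time: 24.08
eef_pos: [440.5, 163.2, 45.8]
tcp_rot: [180.0, -0.1, -8.3]
ft_force: [-1.3, -0.6, 12.3]
gripper_width: 15.1
gripper_force: 58.4
time: 24.5
eef_pos: [440.8, 163.4, 136.5]
tcp_rot: [-179.9, -0.2, -8.3]
ft_force: [-0.4, -1.6, -2.1]
gripper_width: 15.0
gripper_force: 59.4
-52 [86, 84, 67] -19 | -51 [86, 83, 66] -20 | -50 [84, 82, 66] -18 | -49 [75, 74, 62] -13 | -48 [63, 64, 58] -5 | -47 [56, 58, 56] 0 | -46 [55, 57, 56] 1 | -45 [59, 61, 60] 1 | -44 [64, 68, 68] 4 | -43 [64, 68, 69] 5 | -42 [48, 51, 52] 5 | -41 [24, 26, 26] 2 | -40 [15, 14, 13] -2 | -39 [16, 15, 15] -1 | -38 [16, 16, 16] 0 | -37 [18, 16, 16] -2 | -36 [15, 14, 15] 0 | -35 [16, 17, 16] 0 | -34 [15, 15, 15] 0 | -33 [16, 16, 16] 0 | -32 [17, 16, 16] 0 | -31 [16, 15, 15] -1 | -30 [16, 16, 17] 0 | -29 [16, 16, 16] 0 | -28 [16, 16, 15] -1 | -27 [17, 17, 16] 0 | -26 [16, 16, 16] 0 | -25 [16, 15, 15] -1 | 
side R-B [-19, -20, -19, -20, -19, -18, -15, -11, -10, -8, -4, -2, 1, 1, 0, 1, 0, 1, 1, 1, 0, 0, 1, 1, 0, 1, 0, 1]
```

```bash
python3 - <<'E'
from h import *
plan((585.3,178.5,134,-15))
E
```

```text
-> (585.3, 178.5, 134, -15) travel [0.1416, -0.0363, 0.0015] ang [-0.0, -0.1, 6.7] rows>=3.5
```

```bash

python3 -m crank '[{"grip":1,"travel":[0.035,-0.009,0],"angular":[0,0,6.7]},{"grip":1,"travel":[0.075,-0.018,0],"angular":[0,0,6.7]},{"grip":1,"travel":[0.115,-0.028,0.001],"angular":[0,0,6.7]},{"grip":1,"travel":[0.1415,-0.036,0.0015],"angular":[0,0,6.7]},{"grip":1,"travel":[0.1415,-0.036,0.0015],"angular":[0,0,6.7]}]' 
python3 - <<'E'
from h import *
f=cam('wrist','w12'); print(robot.get_obs()['eef_pos'])
for r in robot.tip_of('wrist','station1'): print(round(r['score'],2),np.round(px2w(f,r['xy'],69),1))
keyedge(f,(580,180))
plan((585.3,178.5,113,-15))
E
```

```text
time: 24.97
eef_pos: [589.0, 178.3, 131.4]
tcp_rot: [180.0, -0.1, -15.1]
ft_force: [-2.3, -1.2, -1.2]
gripper_width: 15.0
gripper_force: 59.2
[586.23542733 178.16561594 131.07708852]
0.79 [581.2 181.1  69. ]
0.55 [488.6 236.2  69. ]
15 area axis -13.4 lower edge -15.1 brass centre [589.4 178. ]
-> (585.3, 178.5, 113, -15) travel [0.0006, -0.0006, 0.0182] ang [0.1, 0.1, -0.0] rows>=0.4
```

```bash

python3 -m crank '[{"grip":1,"travel":[0,-0.0008,0.008],"angular":[0,0,0]},{"grip":1,"travel":[0,-0.0008,0.018],"angular":[0,0,0]},{"grip":1,"travel":[0,-0.0008,0.018],"angular":[0,0,0]},{"grip":1,"travel":[0,-0.0008,0.018],"angular":[0,0,0]}]' 
python3 -m crank '[{"grip":1,"travel":[0,0,0.002],"angular":[0,0,0]},{"grip":1,"travel":[0,0,0.004],"angular":[0,0,0]},{"grip":1,"travel":[0,0,0.004],"angular":[0,0,0]}]'
python3 -m crank '[{"grip":1,"travel":[0,0,0.002],"angular":[0,0,0]},{"grip":1,"travel":[0,0,0.004],"angular":[0,0,0]},{"grip":1,"travel":[0,0,0.004],"angular":[0,0,0]}]'
python3 -m crank '[{"grip":1,"travel":[0,0,0.002],"angular":[0,0,0]},{"grip":1,"travel":[0,0,0.004],"angular":[0,0,0]},{"grip":1,"travel":[0,0,0.004],"angular":[0,0,0]}]'
```

```text
time: 25.4
eef_pos: [584.2, 178.9, 114.7]
tcp_rot: [179.9, 0.0, -15.0]
ft_force: [-0.1, -1.0, -0.4]
gripper_width: 15.2
gripper_force: 59.2
time: 25.65
eef_pos: [585.2, 179.1, 111.5]
tcp_rot: [180.0, -0.1, -15.0]
ft_force: [0.8, -0.5, -1.9]
gripper_width: 15.1
gripper_force: 59.2
time: 25.9
eef_pos: [585.2, 179.0, 107.3]
tcp_rot: [180.0, -0.1, -15.0]
ft_force: [0.3, 0.3, -2.2]
gripper_width: 15.0
gripper_force: 59.2
time: 26.15
eef_pos: [585.1, 179.1, 103.2]
tcp_rot: [180.0, -0.0, -15.0]
ft_force: [-0.4, 0.0, -2.2]
gripper_width: 14.8
gripper_force: 59.3
```

```bash

python3 -m crank '[{"grip":1,"travel":[0,0,0.002],"angular":[0,0,0]},{"grip":1,"travel":[0,0,0.004],"angular":[0,0,0]},{"grip":1,"travel":[0,0,0.004],"angular":[0,0,0]}]'
python3 -m crank '[{"grip":1,"travel":[0,0,0.003],"angular":[0,0,0]},{"grip":1,"travel":[0,0,0.006],"angular":[0,0,0]},{"grip":1,"travel":[0,0,0.008],"angular":[0,0,0]},{"grip":1,"travel":[0,0,0.008],"angular":[0,0,0]}]' 
python3 -m crank '[{"grip":1,"travel":[0,0,0.002],"angular":[0,0,0]},{"grip":1,"travel":[0,0,0.0045],"angular":[0,0,0]},{"grip":1,"travel":[0,0,0.0065],"angular":[0,0,0]},{"grip":1,"travel":[0,0,0.0065],"angular":[0,0,0]}]'
```

```text
time: 26.4
eef_pos: [584.8, 179.3, 99.1]
tcp_rot: [180.0, -0.0, -15.0]
ft_force: [-3.1, 2.1, -2.4]
gripper_width: 15.1
gripper_force: 59.2
time: 26.73
eef_pos: [584.7, 179.2, 91.0]
tcp_rot: [180.0, -0.0, -15.0]
ft_force: [-4.1, 2.7, -3.8]
gripper_width: 15.3
gripper_force: 59.1
time: 27.07
eef_pos: [584.7, 179.3, 85.0]
tcp_rot: [180.0, -0.0, -15.0]
ft_force: [-5.9, 1.1, 0.8]
gripper_width: 14.9
gripper_force: 59.5
```

```bash

python3 -m crank '[{"grip":1,"travel":[0,0,0.0015],"angular":[0,0,0]},{"grip":1,"travel":[0,0,0.0015],"angular":[0,0,0]}]' 
python3 -m crank '[{"grip":0,"travel":[0,0,0],"angular":[0,0,0]},{"grip":0,"travel":[0,0,0],"angular":[0,0,0]},{"grip":0,"travel":[0,0,0],"angular":[0,0,0]},{"grip":0,"travel":[0,0,0],"angular":[0,0,0]},{"grip":0,"travel":[0,0,-0.02],"angular":[0,0,0]}]'
python3 -m crank '[{"grip":0,"travel":[0,0,-0.04],"angular":[0,0,0]},{"grip":0,"travel":[0,0,-0.07],"angular":[0,0,0]},{"grip":0,"travel":[0,0,-0.07],"angular":[0,0,0]}]'
python3 - <<'E'
from h import *
f=cam('wrist','w13')
print(np.round(fit_unit(f,584,179,39),2)); keyedge(f,(570,265))
plan((426.5,260,165,45))
E
```

```text
time: 27.23
eef_pos: [584.9, 179.3, 84.8]
tcp_rot: [180.0, -0.0, -15.0]
ft_force: [-14.6, -1.6, 23.3]
gripper_width: 15.1
gripper_force: 62.8
time: 27.65
eef_pos: [583.7, 178.3, 100.6]
tcp_rot: [179.8, 0.1, -15.0]
ft_force: [-0.8, -0.6, 0.4]
gripper_width: 74.6
gripper_force: 0.0
time: 27.9
eef_pos: [588.1, 180.1, 179.7]
tcp_rot: [-179.8, -0.5, -15.0]
ft_force: [1.3, -0.6, -0.4]
gripper_width: 85.2
gripper_force: 0.0
[5.8391e+02 1.8036e+02 1.6494e+02 2.8000e-01]
58 area axis 17.0 lower edge 17.8 brass centre [578.1 270.5]
-> (426.5, 260, 165, 45) travel [-0.088, -0.018, 0.0055] ang [0.0, -0.2, -30.0] rows>=4.2
-> (426.5, 260, 165, 45) travel [-0.0672, -0.0596, 0.0058] ang [0.0, -0.2, -30.0] rows>=4.2
```

```bash

python3 -m crank '[{"grip":0,"travel":[-0.088,-0.018,0.005],"angular":[0,0,-30]},{"grip":0,"travel":[-0.088,-0.018,0.005],"angular":[0,0,-30]},{"grip":0,"travel":[-0.088,-0.018,0.005],"angular":[0,0,-30]},{"grip":0,"travel":[-0.088,-0.018,0.005],"angular":[0,0,-30]},{"grip":0,"travel":[-0.088,-0.018,0.005],"angular":[0,0,-30]}]' >/dev/null
python3 -m crank '[{"grip":0,"travel":[-0.067,-0.06,0.005],"angular":[0,0,-30]},{"grip":0,"travel":[-0.067,-0.06,0.005],"angular":[0,0,-30]},{"grip":0,"travel":[-0.067,-0.06,0.005],"angular":[0,0,-30]},{"grip":0,"travel":[-0.067,-0.06,0.005],"angular":[0,0,-30]},{"grip":0,"travel":[-0.067,-0.06,0.005],"angular":[0,0,-30]}]'
python3 - <<'E'
from h import *
f=cam('wrist','w14')
r=fit_unit(f,426,260); print(np.round(r,2))
plan((r[0],r[1],43.5,r[2]))
E
```

```text
time: 28.78
eef_pos: [424.5, 259.9, 163.0]
tcp_rot: [179.9, -0.0, 45.2]
ft_force: [0.3, -0.2, 0.1]
gripper_width: 85.4
gripper_force: 0.0
[4.2723e+02 2.6103e+02 4.3080e+01 1.9000e-01]
-> (np.float64(427.2317868845861), np.float64(261.0317508728957), 43.5, np.float64(43.08427341332599)) travel [0.0026, 0.0004, 0.1196] ang [0.1, -0.0, 1.9] rows>=2.9
```

```bash

python3 -m crank '[{"grip":0,"travel":[0.002,0,0.04],"angular":[0,0,2]},{"grip":0,"travel":[0.002,0,0.08],"angular":[0,0,2]},{"grip":0,"travel":[0.002,0,0.118],"angular":[0,0,2]},{"grip":0,"travel":[0.002,0,0.118],"angular":[0,0,2]},{"grip":0,"travel":[0.002,0,0.118],"angular":[0,0,2]}]' 
python3 -m crank '[{"grip":1,"travel":[0,0,0],"angular":[0,0,0]},{"grip":1,"travel":[0,0,0],"angular":[0,0,0]},{"grip":1,"travel":[0,0,0],"angular":[0,0,0]},{"grip":1,"travel":[0,0,0],"angular":[0,0,0]},{"grip":1,"travel":[0,0,0],"angular":[0,0,0]}]' >/dev/null
python3 -m crank '[{"grip":1,"travel":[0,0,0],"angular":[0,0,0]},{"grip":1,"travel":[0,0,0],"angular":[0,0,0]},{"grip":1,"travel":[0,0,0],"angular":[0,0,0]},{"grip":1,"travel":[0,0,0],"angular":[0,0,0]},{"grip":1,"travel":[0,0,0],"angular":[0,0,0]}]'
python3 -m crank '[{"grip":1,"travel":[0,0,-0.03],"angular":[0,0,0]},{"grip":1,"travel":[0,0,-0.06],"angular":[0,0,0]},{"grip":1,"travel":[0,0,-0.09],"angular":[0,0,0]},{"grip":1,"travel":[0,0,-0.09],"angular":[0,0,0]},{"grip":1,"travel":[0,0,-0.09],"angular":[0,0,0]}]'
python3 - <<'E'
from h import *
f=cam('wrist','w15'); held(f)
E
```

```text
time: 29.25
eef_pos: [425.6, 260.3, 44.3]
tcp_rot: [180.0, 0.2, 42.8]
ft_force: [-0.0, 0.7, 1.4]
gripper_width: 85.3
gripper_force: 0.0
time: 30.08
eef_pos: [426.6, 261.5, 46.1]
tcp_rot: [179.9, -0.1, 43.0]
ft_force: [-1.1, -0.7, 11.9]
gripper_width: 14.9
gripper_force: 59.2
time: 30.5
eef_pos: [426.9, 261.6, 136.8]
tcp_rot: [179.9, -0.2, 43.0]
ft_force: [0.2, -0.3, -1.8]
gripper_width: 15.2
gripper_force: 59.6
-52 [82, 80, 64] -19 | -51 [80, 78, 63] -17 | -50 [70, 69, 59] -11 | -49 [58, 59, 55] -3 | -48 [53, 55, 54] 1 | -47 [54, 56, 55] 1 | -46 [57, 59, 59] 2 | -45 [64, 67, 68] 5 | -44 [62, 67, 69] 7 | -43 [46, 50, 52] 6 | -42 [24, 26, 26] 2 | -41 [16, 15, 15] 0 | -40 [15, 15, 15] 0 | -39 [14, 14, 14] 1 | -38 [16, 16, 16] 0 | -37 [15, 15, 16] 0 | -36 [15, 15, 15] 0 | -35 [15, 16, 15] 0 | -34 [16, 15, 16] 0 | -33 [14, 15, 14] 0 | -32 [16, 15, 16] 0 | -31 [15, 15, 15] 0 | -30 [15, 15, 16] 0 | -29 [16, 17, 17] 1 | -28 [16, 15, 16] 0 | -27 [15, 15, 14] 0 | -26 [15, 14, 15] 0 | -25 [16, 15, 15] -1 | 
side R-B [-19, -19, -19, -18, -18, -15, -12, -9, -5, -2, 0, 1, 1, 1, 2, 2, 1, 1, 1, 1, 1, 2, 1, 2, 1, 2, 1, 1]
```

```bash
python3 - <<'E'
from h import *
plan((572.8,263.3,134,16.5))
E
```

```text
-> (572.8, 263.3, 134, 16.5) travel [0.1087, 0.0983, 0.0019] ang [0.1, -0.1, 26.5] rows>=3.7
```

```bash

python3 -m crank '[{"grip":1,"travel":[0.025,0.023,0],"angular":[0,0,6.5]},{"grip":1,"travel":[0.055,0.05,0],"angular":[0,0,13]},{"grip":1,"travel":[0.085,0.077,0.001],"angular":[0,0,20]},{"grip":1,"travel":[0.1085,0.0985,0.002],"angular":[0,0,26.5]},{"grip":1,"travel":[0.1085,0.0985,0.002],"angular":[0,0,26.5]}]' 
python3 - <<'E'
from h import *
f=cam('wrist','w16'); print(robot.get_obs()['eef_pos'])
for r in robot.tip_of('wrist','station1'): print(round(r['score'],2),np.round(px2w(f,r['xy'],69),1))
keyedge(f,(568.5,265))
plan((572.8,263.3,114,16.5))
E
```

```text
time: 30.97
eef_pos: [577.4, 261.6, 131.2]
tcp_rot: [179.9, -0.0, 15.9]
ft_force: [-2.0, -0.8, -2.1]
gripper_width: 15.1
gripper_force: 59.4
[574.29000979 262.19428525 130.97200432]
0.7 [570.4 265.2  69. ]
16 area axis 18.6 lower edge 15.8 brass centre [577.6 267.3]
-> (572.8, 263.3, 114, 16.5) travel [0.0006, -0.0005, 0.0172] ang [0.1, 0.1, -0.0] rows>=0.4
```

```bash

python3 -m crank '[{"grip":1,"travel":[0.001,-0.0005,0.008],"angular":[0,0,0]},{"grip":1,"travel":[0.001,-0.0005,0.017],"angular":[0,0,0]},{"grip":1,"travel":[0.001,-0.0005,0.017],"angular":[0,0,0]},{"grip":1,"travel":[0.001,-0.0005,0.017],"angular":[0,0,0]}]' 
python3 -m crank '[{"grip":1,"travel":[0,0,0.002],"angular":[0,0,0]},{"grip":1,"travel":[0,0,0.004],"angular":[0,0,0]},{"grip":1,"travel":[0,0,0.004],"angular":[0,0,0]}]'
python3 -m crank '[{"grip":1,"travel":[0,0,0.002],"angular":[0,0,0]},{"grip":1,"travel":[0,0,0.004],"angular":[0,0,0]},{"grip":1,"travel":[0,0,0.004],"angular":[0,0,0]}]'
python3 -m crank '[{"grip":1,"travel":[0,0,0.002],"angular":[0,0,0]},{"grip":1,"travel":[0,0,0.004],"angular":[0,0,0]},{"grip":1,"travel":[0,0,0.004],"angular":[0,0,0]}]'
```

```text
time: 31.4
eef_pos: [572.4, 263.9, 115.6]
tcp_rot: [179.9, 0.0, 16.6]
ft_force: [-1.2, -0.0, -1.4]
gripper_width: 15.0
gripper_force: 59.4
time: 31.65
eef_pos: [573.4, 264.0, 112.5]
tcp_rot: [179.9, -0.1, 16.5]
ft_force: [-0.6, 0.4, -1.5]
gripper_width: 15.1
gripper_force: 59.4
time: 31.9
eef_pos: [573.4, 264.0, 108.3]
tcp_rot: [179.9, -0.0, 16.5]
ft_force: [-1.0, 0.6, -2.1]
gripper_width: 14.8
gripper_force: 59.5
time: 32.15
eef_pos: [573.3, 263.9, 104.1]
tcp_rot: [179.9, -0.0, 16.5]
ft_force: [-0.7, 0.0, -2.4]
gripper_width: 15.2
gripper_force: 59.5
```

```bash

python3 -m crank '[{"grip":1,"travel":[0,0,0.002],"angular":[0,0,0]},{"grip":1,"travel":[0,0,0.004],"angular":[0,0,0]},{"grip":1,"travel":[0,0,0.004],"angular":[0,0,0]}]'
python3 -m crank '[{"grip":1,"travel":[0,0,0.003],"angular":[0,0,0]},{"grip":1,"travel":[0,0,0.006],"angular":[0,0,0]},{"grip":1,"travel":[0,0,0.008],"angular":[0,0,0]},{"grip":1,"travel":[0,0,0.008],"angular":[0,0,0]}]' 
python3 -m crank '[{"grip":1,"travel":[0,0,0.002],"angular":[0,0,0]},{"grip":1,"travel":[0,0,0.0045],"angular":[0,0,0]},{"grip":1,"travel":[0,0,0.0075],"angular":[0,0,0]},{"grip":1,"travel":[0,0,0.0075],"angular":[0,0,0]}]'
```

```text
time: 32.4
eef_pos: [573.2, 263.8, 100.1]
tcp_rot: [179.9, -0.0, 16.5]
ft_force: [-1.0, -0.4, -2.8]
gripper_width: 14.8
gripper_force: 59.6
time: 32.73
eef_pos: [573.2, 263.8, 91.9]
tcp_rot: [179.9, -0.0, 16.5]
ft_force: [-2.9, -0.4, -2.7]
gripper_width: 14.8
gripper_force: 59.5
time: 33.07
eef_pos: [573.3, 263.7, 85.2]
tcp_rot: [179.9, -0.0, 16.5]
ft_force: [-4.5, -3.2, 3.2]
gripper_width: 14.8
gripper_force: 60.3
```

```bash

python3 -m crank '[{"grip":1,"travel":[0,0,0.001],"angular":[0,0,0]},{"grip":1,"travel":[0,0,0.001],"angular":[0,0,0]}]' 
python3 -m crank '[{"grip":0,"travel":[0,0,0],"angular":[0,0,0]},{"grip":0,"travel":[0,0,0],"angular":[0,0,0]},{"grip":0,"travel":[0,0,0],"angular":[0,0,0]},{"grip":0,"travel":[0,0,0],"angular":[0,0,0]},{"grip":0,"travel":[0,0,-0.02],"angular":[0,0,0]}]'
python3 -m crank '[{"grip":0,"travel":[0,0,-0.04],"angular":[0,0,0]},{"grip":0,"travel":[0,0,-0.07],"angular":[0,0,0]},{"grip":0,"travel":[0,0,-0.07],"angular":[0,0,0]}]'
python3 - <<'E'
from h import *
f=cam('wrist','w17'); g=cam('top','top2')
print(np.round(fit_unit(f,572,264,39),2))
for r in robot.tip_of('top','unit1_seat'): print(round(r['score'],2),np.round(px2w(g,r['xy'],69),1))
for r in robot.tip_of('top','lock_tip')[:2]: print(round(r['score'],2),np.round(px2w(g,r['xy'],127),1))
plan((530,100,175,8),(535,-75,175,8),(535,-75,115,8))
E
```

```text
time: 33.23
eef_pos: [573.5, 263.7, 85.1]
tcp_rot: [179.9, -0.0, 16.5]
ft_force: [-9.5, -4.7, 18.2]
gripper_width: 15.0
gripper_force: 62.5
time: 33.65
eef_pos: [572.0, 263.1, 101.0]
tcp_rot: [179.9, 0.2, 16.5]
ft_force: [-0.3, -0.9, -0.3]
gripper_width: 74.5
gripper_force: 0.0
time: 33.9
eef_pos: [576.0, 265.6, 180.3]
tcp_rot: [-180.0, -0.5, 16.5]
ft_force: [0.9, -0.5, -0.6]
gripper_width: 85.3
gripper_force: 0.0
[5.7335e+02 2.6476e+02 1.6000e+01 1.8000e-01]
0.75 [ 429.2 -249.2   69. ]
0.41 [574.  -75.2 127. ]
-> (530, 100, 175, 8) travel [-0.0879, 0.1448, -0.0015] ang [0.1, -0.0, 8.5] rows>=4.1
-> (535, -75, 175, 8) travel [-0.0097, 0.087, 0.0] ang [-0.0, 0.0, 0.0] rows>=2.1
-> (535, -75, 175, 8) travel [-0.0097, 0.087, 0.0] ang [-0.0, 0.0, 0.0] rows>=2.1
-> (535, -75, 115, 8) travel [0.0, -0.0, 0.06] ang [0.0, 0.0, 0.0] rows>=1.4
```

```bash

python3 -m crank '[{"grip":1,"travel":[-0.088,0.145,-0.01],"angular":[0,0,8.5]},{"grip":1,"travel":[-0.088,0.145,-0.01],"angular":[0,0,8.5]},{"grip":1,"travel":[-0.088,0.145,-0.01],"angular":[0,0,8.5]},{"grip":1,"travel":[-0.088,0.145,-0.01],"angular":[0,0,8.5]},{"grip":1,"travel":[-0.088,0.145,-0.01],"angular":[0,0,8.5]}]' >/dev/null
python3 -m crank '[{"grip":1,"travel":[-0.019,0.174,0],"angular":[0,0,0]},{"grip":1,"travel":[-0.019,0.174,0],"angular":[0,0,0]},{"grip":1,"travel":[-0.019,0.174,0],"angular":[0,0,0]},{"grip":1,"travel":[-0.019,0.174,0],"angular":[0,0,0]},{"grip":1,"travel":[-0.019,0.174,0],"angular":[0,0,0]}]'
python3 - <<'E'
from h import *
f=cam('wrist','w18')
for r in robot.tip_of('wrist','lock_tip')[:2]: print(round(r['score'],2),np.round(px2w(f,r['xy'],127),1))
plan((533,-75,115,8),(628,-62,115,8))
E
```

```text
time: 34.93
eef_pos: [534.5, -82.1, 183.1]
tcp_rot: [179.8, 0.1, 7.6]
ft_force: [0.1, -0.7, -0.1]
gripper_width: -0.0
gripper_force: 0.0
0.95 [578.2 -67.2 127. ]
-> (533, -75, 115, 8) travel [-0.0015, -0.0032, 0.0681] ang [0.1, 0.1, -0.3] rows>=1.6
-> (628, -62, 115, 8) travel [0.0959, 0.0003, 0.0] ang [-0.0, -0.0, -0.0] rows>=2.3
```

```bash

python3 -m crank '[{"grip":1,"travel":[-0.001,-0.003,0.035],"angular":[0,0,0]},{"grip":1,"travel":[-0.001,-0.003,0.068],"angular":[0,0,0]},{"grip":1,"travel":[-0.001,-0.003,0.068],"angular":[0,0,0]}]'
python3 -m crank '[{"grip":1,"travel":[0.02,0,0],"angular":[0,0,0]},{"grip":1,"travel":[0.04,0,0],"angular":[0,0,0]},{"grip":1,"travel":[0.06,0,0],"angular":[0,0,0]},{"grip":1,"travel":[0.08,0,0],"angular":[0,0,0]},{"grip":1,"travel":[0.085,0,0],"angular":[0,0,0]}]'
python3 -m crank '[{"grip":1,"travel":[0.004,0,0],"angular":[0,0,0]},{"grip":1,"travel":[0.007,0,0],"angular":[0,0,0]},{"grip":1,"travel":[0.007,0,0],"angular":[0,0,0]}]'
```

```text
time: 35.28
eef_pos: [530.9, -70.7, 110.7]
tcp_rot: [-179.9, 0.4, 8.1]
ft_force: [-1.8, 0.3, -0.9]
gripper_width: 0.1
gripper_force: 0.0
time: 35.7
eef_pos: [621.0, -58.5, 117.2]
tcp_rot: [180.0, -0.1, 8.1]
ft_force: [-2.1, 0.3, -0.4]
gripper_width: 0.1
gripper_force: 0.4
time: 35.95
eef_pos: [625.2, -59.0, 116.6]
tcp_rot: [180.0, -0.0, 8.0]
ft_force: [-0.7, 0.0, -0.3]
gripper_width: -0.1
gripper_force: 0.0
```

```bash

python3 -m crank '[{"grip":1,"travel":[0.002,0,0],"angular":[0,0,0]},{"grip":1,"travel":[0.004,0,0],"angular":[0,0,0]},{"grip":1,"travel":[0.004,0,0],"angular":[0,0,0]}]'
python3 -m crank '[{"grip":1,"travel":[0.002,0,0],"angular":[0,0,0]},{"grip":1,"travel":[0.004,0,0],"angular":[0,0,0]},{"grip":1,"travel":[0.004,0,0],"angular":[0,0,0]}]'
python3 - <<'E'
from h import *
g=cam('scene','scene2')
for r in robot.tip_of('scene','lock_tip')[:2]: print(round(r['score'],2),np.round(px2w(g,r['xy'],127),1))
f=cam('wrist','w19')
for r in robot.tip_of('wrist','lock_tip')[:2]: print(round(r['score'],2),np.round(px2w(f,r['xy'],127),1))
E
```

```text
time: 36.2
eef_pos: [629.4, -58.8, 116.5]
tcp_rot: [179.9, -0.1, 8.0]
ft_force: [-1.1, -0.5, 0.2]
gripper_width: -0.0
gripper_force: 0.3
time: 36.45
eef_pos: [630.8, -58.8, 116.0]
tcp_rot: [180.0, 0.3, 8.0]
ft_force: [-18.1, -0.7, 13.2]
gripper_width: -0.4
gripper_force: 9.4
0.46 [653.8 -53.7 127. ]
0.7 [654.  -57.6 127. ]
```

```bash

python3 -m crank '[{"grip":1,"travel":[-0.04,0,0],"angular":[0,0,0]},{"grip":1,"travel":[-0.07,0,-0.03],"angular":[0,0,0]},{"grip":0,"travel":[-0.07,0,-0.07],"angular":[0,0,0]},{"grip":0,"travel":[-0.07,0,-0.1],"angular":[0,0,0]},{"grip":0,"travel":[-0.07,0,-0.1],"angular":[0,0,0]}]'
python3 - <<'E'
from h import *
for n in ('top','scene','wrist'):
    g=cam(n,n+'3')
    for t,z in [('bin',0),('bin_bar',106),('hook_stand',0),('hook_stand_tip',157),('lock_tip',127)]:
        for r in robot.tip_of(n,t)[:2]: print(n,t,round(r['score'],2),np.round(px2w(g,r['xy'],z),1))
print(robot.get_obs()['joints'])
E
```

```text
time: 37.07
eef_pos: [566.4, -68.2, 222.9]
tcp_rot: [179.8, -0.6, 8.0]
ft_force: [0.6, 0.5, -0.1]
gripper_width: 35.5
gripper_force: 0.0
top bin 0.53 [ 426.6 -233.2    0. ]
top bin_bar 0.64 [ 424.1 -237.8  106. ]
top bin_bar 0.21 [568.5 255.4 106. ]
top hook_stand 0.97 [ 645.6 -341.9    0. ]
top hook_stand_tip 0.62 [ 519.3 -372.1  157. ]
scene bin 0.85 [ 419.4 -232.     0. ]
scene bin 0.69 [741.8  58.6   0. ]
scene bin_bar 0.73 [ 415.5 -232.9  106. ]
scene bin_bar 0.53 [644.   41.4 106. ]
scene hook_stand 0.63 [ 647.9 -342.1    0. ]
scene hook_stand_tip 0.55 [ 504.8 -377.7  157. ]
scene lock_tip 0.44 [659.  -47.7 127. ]
wrist bin 0.65 [594.3 101.2   0. ]
wrist bin 0.33 [ 650.3 -347.2    0. ]
wrist hook_stand 0.6 [ 650.2 -346.7    0. ]
[  6.89549128  15.5818405   -7.8238084  106.50298373   2.51898208
  58.01124142 -83.9683235 ]
```

```bash
python3 - <<'E'
from h import *
plan((422,-235,235,80))
E
```

```text
-> (422, -235, 235, 80) travel [-0.0546, 0.0486, -0.0063] ang [0.0, -0.0, -24.0] rows>=3.4
-> (422, -235, 235, 80) travel [-0.0696, 0.0222, -0.0063] ang [0.0, -0.0, -24.0] rows>=3.4
-> (422, -235, 235, 80) travel [-0.0726, -0.0081, -0.0063] ang [0.0, -0.0, -24.0] rows>=3.4
```

```bash

python3 -m crank '[{"grip":0,"travel":[-0.055,0.049,-0.006],"angular":[0,0,-24]},{"grip":0,"travel":[-0.055,0.049,-0.006],"angular":[0,0,-24]},{"grip":0,"travel":[-0.055,0.049,-0.006],"angular":[0,0,-24]},{"grip":0,"travel":[-0.055,0.049,-0.006],"angular":[0,0,-24]}]' >/dev/null
python3 -m crank '[{"grip":0,"travel":[-0.07,0.022,-0.006],"angular":[0,0,-24]},{"grip":0,"travel":[-0.07,0.022,-0.006],"angular":[0,0,-24]},{"grip":0,"travel":[-0.07,0.022,-0.006],"angular":[0,0,-24]},{"grip":0,"travel":[-0.07,0.022,-0.006],"angular":[0,0,-24]}]' >/dev/null
python3 -m crank '[{"grip":0,"travel":[-0.073,-0.008,-0.006],"angular":[0,0,-24]},{"grip":0,"travel":[-0.073,-0.008,-0.006],"angular":[0,0,-24]},{"grip":0,"travel":[-0.073,-0.008,-0.006],"angular":[0,0,-24]},{"grip":0,"travel":[-0.073,-0.008,-0.006],"angular":[0,0,-24]}]'
python3 - <<'E'
import h; from h import *
f=cam('wrist','w20'); print(robot.get_obs()['joints'])
h.BOX=np.array([[sx*25,sy*7,z] for sx in(-1,1) for sy in(-1,1) for z in(114,146)],float)
# centre search ROI at grip height: z0 shift handled by lifting ROI
def fit(f,x,y):
    g=f['image'].max(2); u,v=w2px(f,(x,y,130)); roi=np.zeros(g.shape,np.uint8); cv2.circle(roi,(int(u),int(v)),75,1,-1); k=((g<45)&(roi>0)).astype(np.uint8); print(u,v,k.sum())
    def cost(q):
        c,s=np.cos(q[2]),np.sin(q[2]); m=mask_hull(f,h.BOX@np.array([[c,s,0],[-s,c,0],[0,0,1]])+[q[0],q[1],0]); return 1-(m&k).sum()/(m|k).sum()
    return min((minimize(cost,[x,y,np.radians(a)],method='Nelder-Mead',options=dict(initial_simplex=[[x,y,np.radians(a)],[x+8,y,np.radians(a)],[x,y+8,np.radians(a)],[x,y,np.radians(a+12)]])) for a in (60,75,90)),key=lambda r:r.fun)
r=fit(f,422,-235); print(r.x[:2],np.degrees(r.x[2]),r.fun)
for t,z in [('bin',0),('bin_bar',106)]:
    for q in robot.tip_of('wrist',t)[:2]: print(t,round(q['score'],2),np.round(px2w(f,q['xy'],z),1))
E
```

```text
time: 38.97
eef_pos: [419.6, -238.0, 234.6]
tcp_rot: [179.9, 0.1, 80.2]
ft_force: [1.0, 0.1, -0.4]
gripper_width: 85.1
gripper_force: 0.0
[ 29.85645562   6.48597179  -8.73547472 115.41848229   1.1890633
  58.06769903  11.07146964]
316.0201612482403 233.11110589236552 1766
[ 422.92631123 -234.29161127] 75.96181970365517 0.14082433758586854
bin_bar 0.72 [ 422.9 -234.9  106. ]
```

View pics/w20.png

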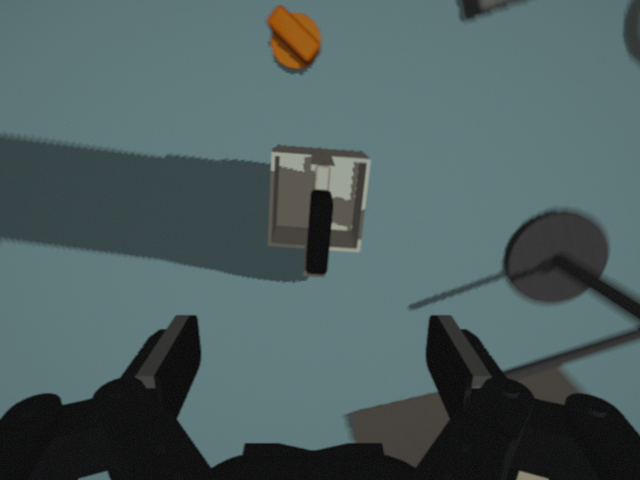

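```bash
python3 - <<'E'
from h import *
plan((422.9,-234.4,118,76))
E
```

```text
-> (422.9, -234.4, 118, 76) travel [0.0019, 0.0012, 0.1164] ang [0.1, 0.0, 3.9] rows>=2.8
```

```bash

python3 -m crank '[{"grip":0,"travel":[0.002,0.001,0.03],"angular":[0,0,4]},{"grip":0,"travel":[0.002,0.001,0.06],"angular":[0,0,4]},{"grip":0,"travel":[0.002,0.001,0.09],"angular":[0,0,4]},{"grip":0,"travel":[0.002,0.001,0.116],"angular":[0,0,4]},{"grip":0,"travel":[0.002,0.001,0.116],"angular":[0,0,4]}]' 
python3 -m crank '[{"grip":1,"travel":[0,0,0],"angular":[0,0,0]},{"grip":1,"travel":[0,0,0],"angular":[0,0,0]},{"grip":1,"travel":[0,0,0],"angular":[0,0,0]},{"grip":1,"travel":[0,0,0],"angular":[0,0,0]},{"grip":1,"travel":[0,0,0],"angular":[0,0,0]}]' >/dev/null
python3 -m crank '[{"grip":1,"travel":[0,0,0],"angular":[0,0,0]},{"grip":1,"travel":[0,0,0],"angular":[0,0,0]},{"grip":1,"travel":[0,0,0],"angular":[0,0,0]},{"grip":1,"travel":[0,0,0],"angular":[0,0,0]},{"grip":1,"travel":[0,0,0],"angular":[0,0,0]}]'
python3 - <<'E'
from h import *
post=np.array([648,-344.]);d=np.array([-np.cos(np.radians(12.7)),-np.sin(np.radians(12.7))])
for s in (205,72): print(s,post+s*d)
a=post+205*d; b=post+72*d
z0=robot.get_obs()['eef_pos'][2]
plan((422.9,-234.4,z0+66,76),(*a,z0+66,102.7))
E
```

```text
time: 39.53
eef_pos: [420.6, -232.6, 114.2]
tcp_rot: [-179.7, -0.1, 75.9]
ft_force: [-1.9, 0.6, 0.2]
gripper_width: 85.5
gripper_force: 0.0
time: 40.37
eef_pos: [423.4, -234.4, 119.0]
tcp_rot: [179.8, 0.0, 76.0]
ft_force: [1.1, -0.3, 7.7]
gripper_width: 13.0
gripper_force: 59.3
205 [ 448.01541849 -389.06847189]
72 [ 577.76151284 -359.82892671]
-> (422.9, -234.4, np.float64(184.9882720709649), 76) travel [-0.0002, -0.0002, -0.066] ang [0.2, 0.0, 0.0] rows>=1.6
-> (np.float64(448.0154184910994), np.float64(-389.0684718923317), np.float64(184.9882720709649), 102.7) travel [-0.144, 0.0618, 0.0] ang [-0.0, 0.0, -26.7] rows>=3.8
```

```bash

python3 -m crank '[{"grip":1,"travel":[0,0,-0.02],"angular":[0,0,0]},{"grip":1,"travel":[0,0,-0.05],"angular":[0,0,0]},{"grip":1,"travel":[0,0,-0.066],"angular":[0,0,0]},{"grip":1,"travel":[0,0,-0.066],"angular":[0,0,0]},{"grip":1,"travel":[0,0,-0.066],"angular":[0,0,0]}]' 
python3 - <<'E'
from h import *
g=cam('top','top4'); a=g['image'].astype(int)
m=((a[...,2]-a[...,0])>5).astype(np.uint8); m[:,:480]=0
cs=max(cv2.findContours(m,cv2.RETR_EXTERNAL,cv2.CHAIN_APPROX_SIMPLE)[0],key=cv2.contourArea)
p=cv2.approxPolyDP(cs,4,True)[:,0]; print([(q.tolist(),np.round(px2w(g,q,0)[:2]).tolist(),np.round(px2w(g,q,60)[:2]).tolist()) for q in p])
for n in ('top','scene'):
  g=cam(n)
  for t,z in [('hook_stand',0),('hook_stand_tip',157)]:
    for r in robot.tip_of(n,t)[:1]: print(n,t,round(r['score'],2),np.round(px2w(g,r['xy'],z),1))
E
```

```text
time: 40.78
eef_pos: [422.8, -234.3, 184.8]
tcp_rot: [179.8, 0.0, 76.0]
ft_force: [-0.7, -0.0, -1.1]
gripper_width: 13.0
gripper_force: 59.0
[([616, 202], [706.0, -833.0], [692.0, -796.0]), ([504, 214], [672.0, -518.0], [659.0, -494.0]), ([492, 221], [652.0, -483.0], [640.0, -461.0]), ([499, 273], [506.0, -495.0], [501.0, -472.0]), ([480, 271], [512.0, -443.0], [506.0, -423.0]), ([480, 454], [33.0, -420.0], [48.0, -401.0]), ([491, 462], [13.0, -448.0], [29.0, -427.0]), ([493, 349], [302.0, -468.0], [305.0, -446.0]), ([505, 307], [414.0, -506.0], [412.0, -483.0]), ([634, 293], [452.0, -860.0], [449.0, -822.0])]
top hook_stand 0.88 [ 647.3 -343.7    0. ]
top hook_stand_tip 0.59 [ 510.4 -372.4  157. ]
scene hook_stand 0.73 [ 649.6 -342.9    0. ]
scene hook_stand_tip 0.87 [ 506.6 -376.2  157. ]
```

```bash

python3 -m crank '[{"grip":1,"travel":[-0.035,0.017,0],"angular":[0,0,-6.5]},{"grip":1,"travel":[-0.07,0.034,0],"angular":[0,0,-13]},{"grip":1,"travel":[-0.105,0.052,0],"angular":[0,0,-20]},{"grip":1,"travel":[-0.139,0.071,0],"angular":[0,0,-26.6]},{"grip":1,"travel":[-0.139,0.071,0],"angular":[0,0,-26.6]}]' 
python3 - <<'E'
from h import *
f=cam('wrist','w21'); 
for t,z in [('hook_stand',0),('hook_stand_tip',157)]:
    for r in robot.tip_of('wrist',t)[:2]: print(t,round(r['score'],2),np.round(px2w(f,r['xy'],z),1))
o=robot.get_obs(); print(o['eef_pos'],o['tcp_rot'])
plan((458,-387,185,102.6),(578,-359.5,185,102.6),(578,-359.5,152,102.6))
E
```

```text
time: 41.55
eef_pos: [457.6, -393.2, 183.5]
tcp_rot: [180.0, 0.2, 102.9]
ft_force: [-2.1, 1.4, -2.0]
gripper_width: 12.7
gripper_force: 59.0
hook_stand 0.94 [ 650.6 -344.2    0. ]
hook_stand_tip 0.77 [ 516.8 -370.7  157. ]
[ 457.46341083 -385.91954297  183.45666626] [ 1.79987749e+02 -2.85412645e-02  1.02517477e+02]
-> (458, -387, 185, 102.6) travel [-0.0012, 0.0003, -0.0015] ang [0.0, -0.0, -0.1] rows>=0.0
-> (578, -359.5, 185, 102.6) travel [0.0007, 0.1231, 0.0] ang [-0.0, 0.0, 0.0] rows>=3.0
-> (578, -359.5, 152, 102.6) travel [-0.0, -0.0, 0.033] ang [0.0, -0.0, -0.0] rows>=0.8
```

View pics/w21.png

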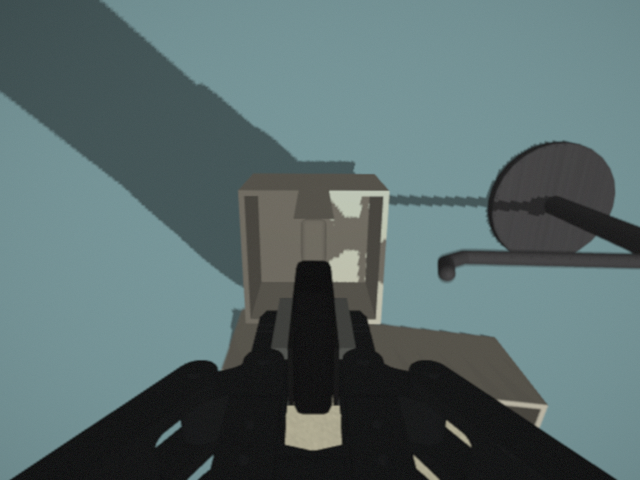

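```bash

python3 -m crank '[{"grip":1,"travel":[0,0.02,-0.001],"angular":[0,0,0]},{"grip":1,"travel":[0,0.04,-0.001],"angular":[0,0,0]},{"grip":1,"travel":[0,0.06,-0.001],"angular":[0,0,0]},{"grip":1,"travel":[0,0.06,-0.001],"angular":[0,0,0]}]' 
python3 -m crank '[{"grip":1,"travel":[0,0.02,0],"angular":[0,0,0]},{"grip":1,"travel":[0,0.04,0],"angular":[0,0,0]},{"grip":1,"travel":[0,0.063,0],"angular":[0,0,0]},{"grip":1,"travel":[0,0.063,0],"angular":[0,0,0]}]' 
python3 -m crank '[{"grip":1,"travel":[0,0,0.01],"angular":[0,0,0]},{"grip":1,"travel":[0,0,0.02],"angular":[0,0,0]},{"grip":1,"travel":[0,0,0.026],"angular":[0,0,0]},{"grip":1,"travel":[0,0,0.026],"angular":[0,0,0]}]'
```

```text
time: 42.03
eef_pos: [520.2, -369.4, 185.5]
tcp_rot: [179.8, 0.0, 102.8]
ft_force: [0.0, 1.1, -0.9]
gripper_width: 13.2
gripper_force: 59.1
time: 42.37
eef_pos: [581.7, -355.3, 185.4]
tcp_rot: [179.8, -0.0, 102.9]
ft_force: [-0.3, 0.1, -1.2]
gripper_width: 13.0
gripper_force: 59.2
time: 42.7
eef_pos: [576.1, -359.0, 157.3]
tcp_rot: [-179.9, -0.1, 102.6]
ft_force: [-0.1, -0.3, -1.6]
gripper_width: 13.1
gripper_force: 59.1
```

```bash

python3 -m crank '[{"grip":1,"travel":[0,0,0.002],"angular":[0,0,0]},{"grip":1,"travel":[0,0,0.004],"angular":[0,0,0]},{"grip":1,"travel":[0,0,0.004],"angular":[0,0,0]}]' 
python3 -m crank '[{"grip":1,"travel":[0,0,0.001],"angular":[0,0,0]},{"grip":1,"travel":[0,0,0.002],"angular":[0,0,0]},{"grip":1,"travel":[0,0,0.002],"angular":[0,0,0]}]'
python3 -m crank '[{"grip":1,"travel":[0,0,0.001],"angular":[0,0,0]},{"grip":1,"travel":[0,0,0.001],"angular":[0,0,0]}]'
```

```text
time: 42.95
eef_pos: [577.7, -359.5, 155.4]
tcp_rot: [179.9, 0.1, 102.6]
ft_force: [-0.2, 0.3, -1.7]
gripper_width: 12.5
gripper_force: 59.1
time: 43.2
eef_pos: [577.9, -359.4, 153.5]
tcp_rot: [179.9, 0.1, 102.6]
ft_force: [0.7, -0.1, -1.8]
gripper_width: 13.0
gripper_force: 59.1
time: 43.37
eef_pos: [577.9, -359.3, 152.4]
tcp_rot: [179.9, 0.1, 102.6]
ft_force: [0.6, 0.6, -1.8]
gripper_width: 13.1
gripper_force: 59.1
```

```bash

python3 -m crank '[{"grip":1,"travel":[0,0,0.001],"angular":[0,0,0]},{"grip":1,"travel":[0,0,0.001],"angular":[0,0,0]}]' 
python3 -m crank '[{"grip":1,"travel":[0,0,0.001],"angular":[0,0,0]},{"grip":1,"travel":[0,0,0.001],"angular":[0,0,0]}]'
```

```text
time: 43.53
eef_pos: [578.0, -359.4, 151.8]
tcp_rot: [179.9, 0.1, 102.6]
ft_force: [-1.1, 0.6, 3.3]
gripper_width: 13.1
gripper_force: 60.0
time: 43.7
eef_pos: [578.1, -359.5, 151.6]
tcp_rot: [179.9, 0.1, 102.6]
ft_force: [-4.9, 2.3, 11.7]
gripper_width: 13.3
gripper_force: 61.3
```

```bash

python3 -m crank '[{"grip":0.8,"travel":[0,0,-0.001],"angular":[0,0,0]},{"grip":0.65,"travel":[0,0,-0.001],"angular":[0,0,0]},{"grip":0.55,"travel":[0,0,-0.001],"angular":[0,0,0]},{"grip":0.55,"travel":[0,0,-0.001],"angular":[0,0,0]},{"grip":0.55,"travel":[0,0,-0.001],"angular":[0,0,0]}]' 
python3 -m crank '[{"grip":0.55,"travel":[0,0,-0.01],"angular":[0,0,0]},{"grip":0.55,"travel":[0,0,-0.03],"angular":[0,0,0]},{"grip":0.55,"travel":[0,0,-0.06],"angular":[0,0,0]},{"grip":0.55,"travel":[0,0,-0.1],"angular":[0,0,0]},{"grip":0.55,"travel":[0,0,-0.1],"angular":[0,0,0]}]'
python3 -m crank '[{"grip":0.55,"travel":[0,0,0],"angular":[0,0,0]},{"grip":0.55,"travel":[0,0,0],"angular":[0,0,0]},{"grip":0.55,"travel":[0,0,0],"angular":[0,0,0]},{"grip":0.55,"travel":[0,0,0],"angular":[0,0,0]}]'
python3 - <<'E'
from h import *
A=cam('scene')['image']; B=cam('top')['image']
a=cv2.resize(A[60:400,120:500],(560,500)); b=cv2.resize(B[170:330,180:500],(240,120)); 
m=np.zeros((600,800,3),np.uint8); c=cv2.resize(A[60:360,130:490],(800,600),interpolation=cv2.INTER_CUBIC); cv2.imwrite('pics/fin.png',np.clip(c.astype(float)*1.3,0,255).astype(np.uint8))
for n in ('scene','top'):
  g=cam(n)
  for t,z in [('bin',33),('bin_bar',139),('lock_tip',127),('unit1_seat',69)]:
    for r in robot.tip_of(n,t)[:4]: print(n,t,round(r['score'],2),np.round(px2w(g,r['xy'],z),1))
E
```

```text
time: 44.12
eef_pos: [577.9, -359.3, 151.3]
tcp_rot: [179.9, 0.0, 102.6]
ft_force: [-0.0, 0.2, 0.0]
gripper_width: 38.3
gripper_force: 0.0
time: 44.53
eef_pos: [580.3, -360.6, 260.1]
tcp_rot: [179.5, 0.4, 102.6]
ft_force: [0.4, 0.5, 1.0]
gripper_width: 38.4
gripper_force: 0.0
time: 44.87
eef_pos: [577.4, -359.0, 250.4]
tcp_rot: [-180.0, -0.0, 102.6]
ft_force: [0.0, -0.1, 0.1]
gripper_width: 38.5
gripper_force: 0.0
scene bin 0.96 [ 584.9 -385.1   33. ]
scene bin_bar 0.97 [ 580.8 -342.   139. ]
scene lock_tip 0.58 [660.1 -54.1 127. ]
scene unit1_seat 0.81 [487.7 366.5  69. ]
scene unit1_seat 0.76 [386.7 281.   69. ]
scene unit1_seat 0.74 [566.9 264.9  69. ]
scene unit1_seat 0.43 [617.2 208.4  69. ]
top bin 0.89 [ 584.2 -332.9   33. ]
top bin 0.46 [583.4 271.1  33. ]
top bin_bar 0.75 [ 574.9 -358.4  139. ]
top lock_tip 0.42 [654.9 -56.5 127. ]
top unit1_seat 0.59 [338.1 259.4  69. ]
top unit1_seat 0.46 [576.1 263.6  69. ]
top unit1_seat 0.46 [449.4 334.7  69. ]
top unit1_seat 0.28 [582.1  87.7  69. ]
```

View pics/fin.png

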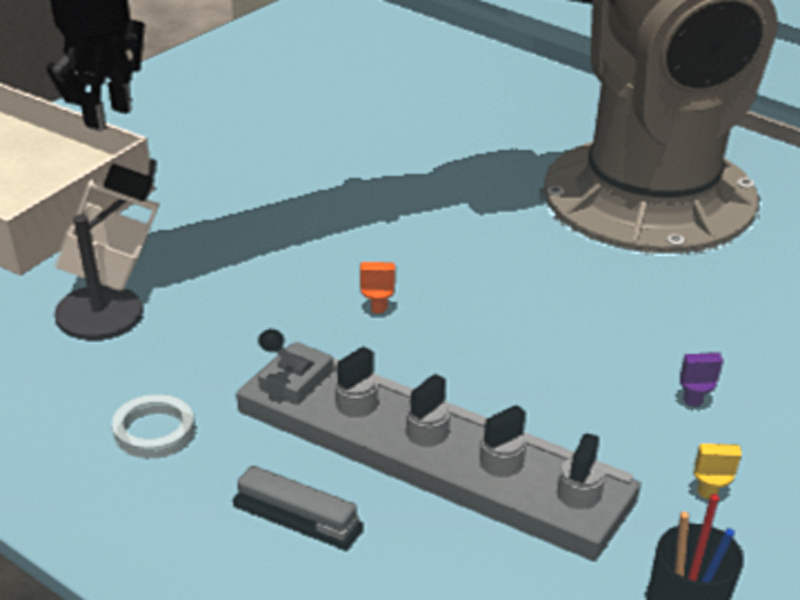

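```bash
cat >> h.py <<'E'
def binangle():
    """roll of the hung bin about the rod: fit grip box silhouette in scene image, rotating about the rod"""
    f=cam('scene'); g=f['image'].max(2)
    ax=np.array([np.cos(np.radians(12.6)),np.sin(np.radians(12.6)),0]); ay=np.array([-ax[1],ax[0],0])
    W=np.array([[sx*7,sy*25,z] for sx in(-1,1) for sy in(-1,1) for z in(8,40)],float)
    u,v=w2px(f,(578,-359,160)); roi=np.zeros(g.shape,np.uint8); cv2.circle(roi,(int(u),int(v)),26,1,-1)
    k=((g<40)&(roi>0)).astype(np.uint8); best=[]
    for r in range(-45,46,3):
      for s in range(-15,16,5):
        for t in range(-30,31,5):
          c,sn=np.cos(np.radians(r)),np.sin(np.radians(r)); P=[np.array([578,-359,139])+s*ax+w[0]*ax+((w[1]+t)*c-w[2]*sn)*ay+np.array([0,0,(w[1]+t)*sn+w[2]*c]) for w in W]
          m=mask_hull(f,P); best.append((1-(m&k).sum()/(m|k).sum(),r,s,t))
    best.sort(); return int(k.sum()),[tuple(np.round(b,2).tolist()) for b in best[:3]]
E
python3 - <<'E'
from h import *
print(binangle())
E
for i in 1 2; do python3 -m crank '[{"grip":0.55,"travel":[0,0,0],"angular":[0,0,0]},{"grip":0.55,"travel":[0,0,0],"angular":[0,0,0]}]' >/dev/null; python3 -c "
from h import *
print(binangle())"; done
for i in 1 2 3 4 5 6 7 8 9; do python3 -m crank '[{"grip":0.55,"travel":[0,0,0],"angular":[0,0,0]},{"grip":0.55,"travel":[0,0,0],"angular":[0,0,0]},{"grip":0.55,"travel":[0,0,0],"angular":[0,0,0]},{"grip":0.55,"travel":[0,0,0],"angular":[0,0,0]},{"grip":0.55,"travel":[0,0,0],"angular":[0,0,0]}]' >/dev/null; done
python3 -c "
from h import *
print(binangle())"
```

```text
(278, [(0.38, 36.0, 10.0, 25.0), (0.38, 33.0, 10.0, 25.0), (0.38, 33.0, 5.0, 20.0)])
(283, [(0.37, 33.0, 10.0, 25.0), (0.37, 30.0, 5.0, 20.0), (0.37, 27.0, 15.0, 30.0)])
(301, [(0.3, 36.0, -5.0, 5.0), (0.31, 36.0, 5.0, 15.0), (0.31, 36.0, -10.0, 0.0)])
(291, [(0.33, 36.0, 10.0, 25.0), (0.34, 27.0, 5.0, 15.0), (0.34, 30.0, 5.0, 15.0)])
```

```bash
cat > b.py <<'E'
from h import *
def basket(f,verbose=True,x0=(0,0,0)):
    a=f['image'].astype(int); k=(((a[...,2]-a[...,0])>0)).astype(np.uint8)
    C=np.array([578,-359,139.]); roi=mask_hull(f,[C+[dx,dy,dz] for dx in(-85,85) for dy in(-95,85) for dz in(-115,10)])
    k&=roi; n,l,s,_=cv2.connectedComponentsWithStats(k); k=(l==1+np.argmax(s[1:,4])).astype(np.uint8)
    k=cv2.morphologyEx(k,cv2.MORPH_CLOSE,np.ones((15,15),np.uint8))
    B=np.array([[sx*40,sy*40,z] for sx in(-1,1) for sy in(-1,1) for z in(-106,-51)],float)
    def cost(q):
        M=R.from_euler('ZXY',[12.6,q[0],q[1]],degrees=True).as_matrix()
        m=mask_hull(f,(B+[0,q[2],0])@M.T+C+M[:,0]*q[3]); return 1-(m&k).sum()/max(1,(m|k).sum())
    rs=[minimize(cost,[r,p,t,0],method='Nelder-Mead',options=dict(initial_simplex=np.array([[r,p,t,0]]*5)+np.vstack([np.zeros(4),np.diag([15,15,10,10])]),maxiter=250)) for r in(-25,0,25) for p in(-25,0,25) for t in (0,)]
    rs.sort(key=lambda r:r.fun); print(int(k.sum()),[(np.round(r.x,1).tolist(),round(r.fun,3)) for r in rs[:4]])
for n in ('wrist','top','scene'):
    f=cam(n); print(n); basket(f)
    for t,z in [('bin',33),('bin_bar',139),('hook_stand_tip',157),('hook_stand',0)]:
        for r in robot.tip_of(n,t)[:1]: print(t,round(r['score'],2),np.round(r['xy']),np.round(px2w(f,r['xy'],z),1),'level hang would be at px',np.round(w2px(f,(578,-359,z))))
E
python3 b.py
```

```text
wrist
12773 [([-36.8, 10.8, -55.9, 19.4], np.float64(0.613)), ([-25.0, -25.0, 0.0, 0.0], np.float64(1.0)), ([-25.0, 0.0, 0.0, 0.0], np.float64(1.0)), ([0.0, -25.0, 0.0, 0.0], np.float64(1.0))]
bin 0.81 [311. 190.] [ 574.2 -351.1   33. ] level hang would be at px [313. 199.]
bin_bar 0.83 [311. 235.] [ 576.9 -360.3  139. ] level hang would be at px [313. 234.]
hook_stand 0.9 [387. 189.] [ 650.4 -340.6    0. ] level hang would be at px [313. 191.]
top
1932 [([-1.3, -23.6, 3.6, -11.4], np.float64(0.391)), ([-3.9, -19.2, 5.6, -10.0], np.float64(0.397)), ([-1.5, -19.5, 3.8, -9.5], np.float64(0.398)), ([-4.3, 10.6, 5.9, 23.3], np.float64(0.407))]
bin 0.7 [454. 248.] [ 572.2 -365.1   33. ] level hang would be at px [452. 245.]
bin_bar 0.58 [464. 240.] [ 575.4 -358.9  139. ] level hang would be at px [464. 239.]
hook_stand_tip 0.8 [470. 264.] [ 512.6 -367.4  157. ] level hang would be at px [466. 238.]
hook_stand 0.93 [442. 223.] [ 645.3 -343.6    0. ] level hang would be at px [449. 247.]
scene
3775 [([115.0, -61.8, 1.5, 5.9], np.float64(0.609)), ([-15.9, 15.2, -20.7, -1.1], np.float64(0.631)), ([-16.4, 17.0, -20.1, 1.7], np.float64(0.633)), ([-15.7, 2.6, -20.2, -15.3], np.float64(0.633))]
bin 0.84 [191. 194.] [ 580.  -350.1   33. ] level hang would be at px [189. 192.]
bin_bar 0.8 [186. 156.] [ 569.  -363.2  139. ] level hang would be at px [184. 158.]
hook_stand_tip 0.82 [197. 140.] [ 519.3 -374.   157. ] level hang would be at px [183. 152.]
hook_stand 0.61 [173. 216.] [ 647.4 -350.     0. ] level hang would be at px [191. 202.]
```

```bash
cat > c.py <<'E'
from h import *
print(round(robot.get_obs()['time'],2),end=' ')
for n in ('scene','wrist'):
    cam(n)
    for t in ('bin','bin_bar'): print(n,t,[np.round(r['xy'],1).tolist() for r in robot.tip_of(n,t)[:1]],end=' ')
print()
E
python3 c.py
for i in 1 2 3 4 5 6; do python3 -m crank '[{"grip":0.55,"travel":[0,0,0],"angular":[0,0,0]},{"grip":0.55,"travel":[0,0,0],"angular":[0,0,0]}]' >/dev/null; python3 c.py; done
```

```text
50.5 scene bin [[192.6, 191.9]] scene bin_bar [[188.7, 157.4]] wrist bin [[309.9, 204.9]] wrist bin_bar [[309.1, 236.1]] 
50.97 scene bin [[191.2, 189.8]] scene bin_bar [[184.3, 156.5]] wrist bin [[313.3, 196.3]] wrist bin_bar [[309.5, 236.4]] 
51.43 scene bin [[191.1, 190.5]] scene bin_bar [[186.5, 158.6]] wrist bin [[312.1, 201.4]] wrist bin_bar [[309.3, 236.3]] 
51.9 scene bin [[191.2, 192.3]] scene bin_bar [[189.2, 159.4]] wrist bin [[311.4, 195.8]] wrist bin_bar [[308.6, 235.9]] 
52.37 scene bin [[193.1, 192.6]] scene bin_bar [[186.9, 156.4]] wrist bin [[312.7, 201.4]] wrist bin_bar [[310.5, 233.8]] 
52.83 scene bin [[191.4, 193.9]] scene bin_bar [[186.7, 158.2]] wrist bin [[307.2, 201.9]] wrist bin_bar [[308.6, 236.7]] 
53.3 scene bin [[191.1, 190.0]] scene bin_bar [[184.1, 158.1]] wrist bin [[309.3, 196.9]] wrist bin_bar [[307.2, 236.6]]
```

```bash
for i in 1 2 3 4 5 6 7 8 9 10; do python3 -m crank '[{"grip":0.55,"travel":[0,0,0],"angular":[0,0,0]},{"grip":0.55,"travel":[0,0,0],"angular":[0,0,0]},{"grip":0.55,"travel":[0,0,0],"angular":[0,0,0]},{"grip":0.55,"travel":[0,0,0],"angular":[0,0,0]},{"grip":0.55,"travel":[0,0,0],"angular":[0,0,0]}]' >/dev/null; done; python3 c.py; python3 -c "
from rig import robot
print(robot.hand_in())"
```

```text
57.77 scene bin [[192.4, 194.2]] scene bin_bar [[184.0, 157.1]] wrist bin [[309.9, 196.7]] wrist bin_bar [[308.7, 236.8]] 
the job is handed in; nothing more can be done
None
```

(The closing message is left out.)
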